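# Load the vial carrier, fit its retaining bar and close the hasp

### The job

Get the blue vial carrier ready for the shaker: stand every red-capped vial upright in a slot of its own, right down on the slot floor. When all of them are in, stand the straight metal retaining bar on the ledge in front of the slots, its plain back flush along the front face of the blue block and centred on it, and last swing the hasp over the bar until it rests fully down on the staple. Leave the black-lidded jar and the small beaker alone.

Things in the scene. Friction and masses are not known exactly. Their poses are not given: they have to be found in the camera images.
- carrier: fixed vial carrier: aluminium base plate 12 mm thick, blue block on it (x 0 to 46, y -94 to 94, z 12 to 34 mm) with four slots open at top and front, 31 mm wide, 30 deep in x, floor at z 12. Origin at worktop level under the middle of the block's front face; x points into the block, away from the robot; y along it; z up
- ledge (a point): where the seated bar's origin belongs (carrier x -6, y 0, z 12 mm). The ledge is the base plate's top in front of the block, at z 12, reaching forward to carrier x -42, with a 44 mm wide notch for the hasp at y 0 forward of x -12; low end stops (z 21) at y +-97 leave the bar 5 mm of play at each end
- staple (a point): top of the brass staple, 7 x 5 mm (carrier x 34, y 0, z 65 mm); it stands on a dark rest 20 mm square whose top, on which the closed hasp lies, is at z 52 mm. A fixed black heating block 104 mm high begins about 20 to 40 mm behind the carrier
- slot1 (a point): centre of the floor of a carrier slot (carrier x 15, y +72 mm, z 12)
- slot2 (a point): centre of the floor of a carrier slot (carrier x 15, y +34 mm, z 12)
- slot3 (a point): centre of the floor of a carrier slot (carrier x 15, y -34 mm, z 12)
- slot4 (a point): centre of the floor of a carrier slot (carrier x 15, y -72 mm, z 12)
- hasp (a joint): steel hasp, rad: 0 = closed; grows to 1.7 as it opens towards the robot. Hinge along carrier y at carrier x -16, z 6 mm. Closed, its riser (22 wide, 4 thick) stands from the hinge to z 56, just before the bar; its leaf lies level from there to x 54, top at z 56. Open, the leaf stands up. Stiff (0.06 N m): stays where it is left; swing it over and press it down
- hasp_tip (a point): middle of the round free edge of the hasp's leaf: 68 mm along the leaf and 48 mm up the riser from the hinge axis (carrier x 52, z 54 mm when closed)
- bar: light aluminium rail with two heavy dark steel feet, 0.3 kg: rail 184 mm long (y), 12 thick (x -6 to 6), 36 high; feet 8 mm high at y +-66 to +-90 reach forward to x -24. Origin: middle of the rail's underside. The plain back is its x = +6 face. Grip it across x at the black rubber in the top middle, which stands 14 mm above the block when seated; seated, its axes agree with the carrier's
- vial1: closed glass sample vial with a red cap, 25 mm diameter, 58 mm high, 30 g, standing on the worktop; origin at the centre of its underside, z up. It may be absent. Fixed glassware up to 145 mm high stands near some starts: carry things over it
- vial2: closed glass sample vial with a red cap, 25 mm diameter, 58 mm high, 30 g, standing on the worktop; origin at the centre of its underside, z up. It may be absent. Fixed glassware up to 145 mm high stands near some starts: carry things over it
- vial3: closed glass sample vial with a red cap, 25 mm diameter, 58 mm high, 30 g, standing on the worktop; origin at the centre of its underside, z up. It may be absent. Fixed glassware up to 145 mm high stands near some starts: carry things over it
- vial4: closed glass sample vial with a red cap, 25 mm diameter, 58 mm high, 30 g, standing on the worktop; origin at the centre of its underside, z up. It may be absent. Fixed glassware up to 145 mm high stands near some starts: carry things over it
- jar: jar with a black lid, 67 mm diameter, 106 mm high, to be left alone; origin under its centre
- beaker: small beaker with tan powder, 49 mm diameter, 56 mm high, to be left alone; origin under its centre

How it is judged (in metres and radians):
On the way, in this order (a step that is already met when the one before it is completed fails the run):
1. all vials that are there stand in slots ((horizontal distance between vial1 and slot1 below 0.007 m or horizontal distance between vial1 and slot2 below 0.007 m or horizontal distance between vial1 and slot3 below 0.007 m or horizontal distance between vial1 and slot4 below 0.007 m) and z of vial1 in the frame of carrier between 0.008 and 0.017 m and angle between each of vial1, vial2, vial3, vial4's own z axis and vertical below 0.12 rad and (horizontal distance between vial2 and slot1 below 0.007 m or horizontal distance between vial2 and slot2 below 0.007 m or horizontal distance between vial2 and slot3 below 0.007 m or horizontal distance between vial2 and slot4 below 0.007 m) and z of vial2 in the frame of carrier between 0.008 and 0.017 m and (horizontal distance between vial3 and slot1 below 0.007 m or horizontal distance between vial3 and slot2 below 0.007 m or horizontal distance between vial3 and slot3 below 0.007 m or horizontal distance between vial3 and slot4 below 0.007 m) and z of vial3 in the frame of carrier between 0.008 and 0.017 m and (horizontal distance between vial4 and slot1 below 0.007 m or horizontal distance between vial4 and slot2 below 0.007 m or horizontal distance between vial4 and slot3 below 0.007 m or horizontal distance between vial4 and slot4 below 0.007 m) and z of vial4 in the frame of carrier between 0.008 and 0.017 m), for 0.2 s.
2. the bar stands flush in front of the block, the hasp still open (x of bar in the frame of carrier between -0.009 and -0.003 m and angle between the x axis of bar and the x axis of carrier, either way round below 0.025 rad and angle between bar's own z axis and vertical below 0.06 rad and y of bar in the frame of carrier between -0.01 and 0.01 m and z of bar in the frame of carrier between 0.009 and 0.016 m and value of joint hasp above 0.6 rad), for 0.2 s.
3. the hasp is closed on the staple (value of joint hasp below 0.06 rad), for 0.2 s.
At the end, for the whole second after the job is handed in: Each vial present upright on a slot floor within 7 mm of the slot centre; bar upright on the ledge, back within 3 mm of the block face, parallel within 0.025 rad, centred within 10 mm; hasp within 0.06 rad of closed; all at rest (all of step 1 and x of bar in the frame of carrier between -0.009 and -0.003 m and angle between the x axis of bar and the x axis of carrier, either way round below 0.025 rad and angle between bar's own z axis and vertical below 0.06 rad and y of bar in the frame of carrier between -0.01 and 0.01 m and z of bar in the frame of carrier between 0.009 and 0.016 m and value of joint hasp below 0.06 rad and linear speed of bar below 0.02 m/s); the robot touches nothing.
It fails at once if the jar is shifted by more than 30 mm or tipped (distance of jar from where it was at the start of the episode above 0.03 m or angle between jar's own z axis and vertical above 0.4 rad).
It fails at once if the beaker is shifted by more than 30 mm or tipped (distance of beaker from where it was at the start of the episode above 0.03 m or angle between beaker's own z axis and vertical above 0.4 rad).
Of vial1, vial2, vial3, vial4 only 3 to 4 are there at a start; the rules pass over those that are not, and their reading is None.
At some moment in a run one of bar may be knocked a few centimetres aside while the robot is not near it.
It also fails if it takes over 210 s, if anything falls off the work surface, if the arm or the gripper's body presses on something with over 40 N, if the wrist force passes 120 N, or if a joint passes its speed limit or range.

### The arm

A 6-joint arm with a two-finger parallel gripper is mounted at the origin on a cart in front of the work surface, level with it; the furniture and walls round the work are solid. World frame = base frame: x ahead of the robot, y to its left, z up, the work surface at z = 0. Lengths are in m, angles in degrees, forces in N, time in s.
With the tool pointing down it reaches from about 0.3 to 0.75 m from the base axis. Payload 8.5 kg.
Tool frame: the origin (TCP) lies at the very end of the fingers, on their centre line; the grasp point (between the pads) lies 19 mm behind it (env.tcp_to_grasp is the distance from the TCP to the grasp point, in m); z points along the fingers, y is the line along which they close (so a half turn about z gives the same grasp; the last joint's range is limited). The gripper opens to 85 mm and grips with 20 to 120 N. Pads are 22 mm wide; open, the fingers measure 114 mm over their backs; the gripper's body (76 mm by 85 mm) begins 54 mm behind the grasp point. The pads swing forward as they close: fully open they stand 13 mm farther back than shut.
Start: joints at [-85.961, 21.807, 74.336, -0, 83.858, -12.336], TCP at [0.155, -0.528, 0.231] pointing down, gripper open.
Joint ranges: [-178.18, 178.18], [-50.72, 133.34], [12.68, 142.11], [-81.47, 261.47], [9.98, 163.14], [-165.26, 165.26]. Speed limits (degrees/s): [136.94, 136.94, 180, 180, 180, 180].

### API

Orientations are given as a 3x3 rotation matrix whose columns are the frame's x, y, z axes.
In Python, from rig import status, get_image, env gives the robot as it stands.
- The arm moves only by the shell command python3 -m handwheel 'ROWS' [FORCE]. ROWS is text: rows parted by semicolons, each of 7 numbers parted by spaces: the shift along the world's x, y, z in cm, then the turn, a rotation vector about the world's x, y, z in degrees, then the opening, from 0 (shut) to 1 (fully open). In form: dx dy dz wx wy wz gripper; .... A call has 1 to 8 rows; each row is the pose to reach, as a shift and turn from the pose commanded when the call began; what a row does not reach only later rows make up. A row lasts 1/12 s, in which the tool goes at most 41.7 mm and 7.16 degrees, less where a joint would pass 70% of its speed; a pose out of reach is approached as far as the arm can. A call with a gripper value outside its range is refused whole. The fingers move at their own pace and stop on an object; FORCE is the grip in N (left out, the last holds). Time passes only in rows, so rows that repeat a pose let the fingers close. It gives the time, the measured TCP pose, the force, the opening and the grip force at its end, in the units of the state.
- status.observe(): the state, without advancing time (a new reading comes with each control period).
- get_image(name): name is "side" or "top"; returns a dict with "color" (400x640x3 uint8, red, green, blue), "vertical_fov" (degrees; the focal length in pixels is half the picture's height over the tangent of half this angle, whatever the lens; pixels are square), "cx", "cy" (the principal point, pixels), "xyz" and "orientation" of the camera in the world. Camera axes: x right, y down, z forward; pixel columns grow to the right and rows downward; lengths in m; the calibration is good to about 2 mm. A picture is of the moment at which its call begins. There is no depth.
- env.close_job(): hands the job in; it is judged then, once.
The state is a dict: "time_s": time; "q": joint angles; "qvel": joint speeds; "joint_efforts": joint torques, N m; "position": TCP position; "tool_rot": TCP orientation; "ft_force": force on the tool from outside, world axes, zero at the start; "wrist_torque": the same for the moment, N m; "grip_width": finger opening in m; "gripper_force": force on a finger pad.
Only numpy, scipy, OpenCV 4.12 (cv2) and the standard library are available. Lean on these libraries where they do the work, as an engineer would, in place of code of your own. Each camera call takes 0.05 s, during which the arm holds its last target. There are 200 camera calls.

## Working session

There is one attempt and no reset: what is moved stays moved. The work goes in short steps, Python scripts to look and compute and a shell command to move; the robot and the scene stay as the last step left them, time stands still between calls to the robot, and variables do not carry over. Pictures are saved under pics/ and viewed, at most 14 in all, crops included, and the job is handed in when it is done.

```bash
ls; mkdir -p pics; python3 - <<'E'
from rig import status,get_image,env
import cv2
print(status.observe())
for n in("top","side"):
    d=get_image(n); cv2.imwrite(f"pics/{n}0.png",d["color"][:,:,::-1]); print(n,{k:v for k,v in d.items() if k!="color"})
E
```

```text
pics
{'time_s': 0.0, 'q': array([-8.59603074e+01,  2.18396718e+01,  7.43863046e+01,  3.14327761e-04,
        8.38588120e+01, -1.23377604e+01]), 'qvel': array([-0.01568549, -0.02134882, -0.03694545,  0.15096314, -0.02727715,
        0.06644964]), 'joint_efforts': array([-1.82819153e-03, -4.48465025e+01, -2.31281608e+01, -2.39991432e-04,
        4.77027294e-03,  2.68438178e-06]), 'position': array([ 0.15503884, -0.52737461,  0.23071501]), 'tool_rot': array([[ 9.59425190e-01,  2.81963288e-01, -9.88098053e-05],
       [ 2.81963122e-01, -9.59424107e-01,  1.47654396e-03],
       [ 3.21530680e-04, -1.44449419e-03, -9.99998905e-01]]), 'ft_force': array([ 0.54154779, -0.15965697,  0.06616646]), 'wrist_torque': array([-0.04793951, -0.04594294, -0.00391226]), 'gripper_force': 0.0, 'grip_width': 0.08552940269020659}
top {'vertical_fov': 55.244852450307086, 'cx': 323.06694677756207, 'cy': 201.90769187691498, 'xyz': array([ 0.20423954, -0.13726229,  1.2499995 ]), 'orientation': array([[-0.24994837, -0.94040107,  0.23058978],
       [-0.96825674,  0.24222368, -0.06169735],
       [ 0.00216595, -0.23869126, -0.97109309]])}
side {'vertical_fov': 46.532298812145974, 'cx': 319.9680370070566, 'cy': 203.50183021275157, 'xyz': array([ 0.04288025, -1.09637962,  0.64863932]), 'orientation': array([[ 0.88713754, -0.21535414,  0.40817838],
       [-0.46140749, -0.43207474,  0.77486421],
       [ 0.00949335, -0.87574769, -0.48267574]])}
```

View pics/top0.png

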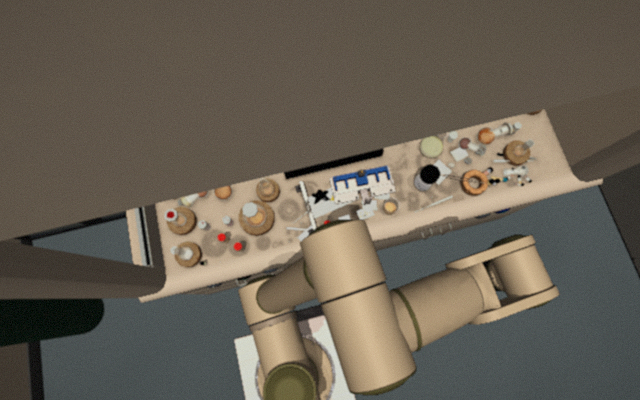

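View pics/side0.png

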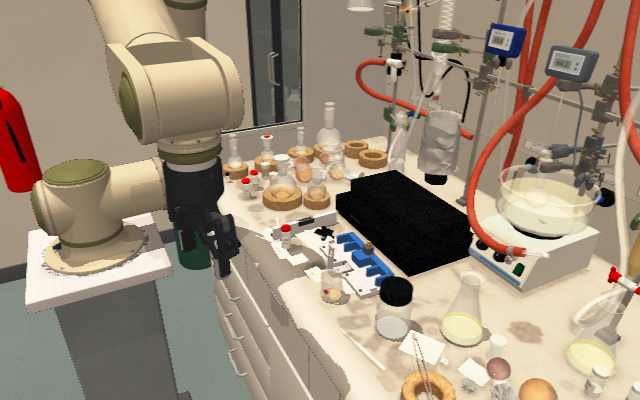

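```bash
cat > h.py <<'E'
import cv2,numpy as np
from rig import status,get_image,env
def cam(d):
    f=d["color"].shape[0]/2/np.tan(np.radians(d["vertical_fov"]/2)); return f,d["cx"],d["cy"],np.array(d["xyz"]),np.array(d["orientation"])
def ray(d,u,v):
    f,cx,cy,p,R=cam(d); r=R@np.array([(u-cx)/f,(v-cy)/f,1]); return p,r/np.linalg.norm(r)
def plane(d,u,v,z):
    p,r=ray(d,u,v); return p+r*(z-p[2])/r[2]
def proj(d,P):
    f,cx,cy,p,R=cam(d); c=R.T@(np.array(P)-p); return np.array([f*c[0]/c[2]+cx,f*c[1]/c[2]+cy])
def tri(d1,a,d2,b):
    p,r=ray(d1,*a);q,s=ray(d2,*b)
    t=np.linalg.lstsq(np.c_[r,-s],q-p,rcond=None)[0]; A=p+r*t[0];B=q+s*t[1]; return (A+B)/2,np.linalg.norm(A-B)
def crop(d,name,x0,y0,w,h,k):
    cv2.imwrite(f"pics/{name}.png",cv2.resize(d["color"][y0:y0+h,x0:x0+w,::-1],None,fx=k,fy=k,interpolation=cv2.INTER_CUBIC))
def reds(d,amin=6):
    h=cv2.cvtColor(d["color"],cv2.COLOR_RGB2HSV)
    m=(((h[...,0]<6)|(h[...,0]>174))&(h[...,1]>140)&(h[...,2]>90)).astype(np.uint8)
    n,l,s,c=cv2.connectedComponentsWithStats(m); return [(c[i].round(1),s[i]) for i in range(1,n) if s[i][4]>=amin]
E
python3 - <<'E'
from h import *
t=get_image("top");s=get_image("side")
crop(t,"t1",150,130,260,150,3); crop(s,"s1",220,120,200,190,3)
for d in(t,s):
    for c,b in reds(d): print(c,b,plane(d,*c,0.058).round(3))
    print()
E
```

```text
[170.1 214.4] [167 212   7   6  31] [0.569 0.269 0.058]
[326.3 221.5] [324 220   6   4  16] [ 0.423 -0.207  0.058]
[221.4 236.8] [218 233   8   8  52] [0.458 0.124 0.058]
[237.6 246.1] [234 242   9   9  58] [0.416 0.081 0.058]

[531.7  44. ] [ 518    0   33   85 1010] [2.981 1.269 0.058]
[589.1  24.1] [574   0  30  49 429] [4.298 1.761 0.058]
[627.5  57.1] [ 619    0   21  117 1036] [3.169 0.686 0.058]
[370.1  79.3] [356  59  36  43 307] [1.381 0.907 0.058]
[508.7 133.2] [ 466   76   91  135 1465] [1.408 0.017 0.058]
[ 16.3 147.1] [   0   88   42  105 2711] [-0.181  0.645  0.058]
[404.9 105.4] [396 100  19  12  78] [1.27  0.462 0.058]
[422.1 113.3] [420 110   6   6  15] [1.268 0.343 0.058]
[634.2 143.8] [628 122  12  42 169] [ 1.723 -0.255  0.058]
[466.5 135.3] [461 130  13  10  51] [1.252 0.069 0.058]
[266.7 136.2] [264 135   6   3  12] [0.602 0.376 0.058]
[253.5 172. ] [250 170   8   5  36] [0.455 0.114 0.058]
[245.4 180.5] [242 178   8   6  43] [0.413 0.069 0.058]
[486.6 237.7] [467 210  41  45 315] [ 0.814 -0.469  0.058]
[285.4 227.7] [281 224  10   8  68] [ 0.413 -0.218  0.058]
[518.2 251.4] [512 247  14  10  83] [ 0.836 -0.542  0.058]
[613.5 275.3] [608 266  14  17 132] [ 0.945 -0.694  0.058]
[637.4 290.6] [635 287   5   8  30] [ 0.941 -0.747  0.058]
[325.6 291.5] [324 290   4   4  13] [ 0.387 -0.47   0.058]
```

View pics/t1.png

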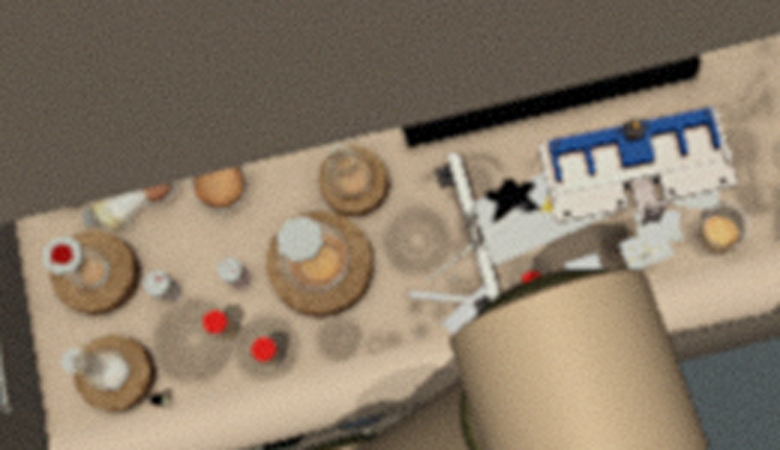

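View pics/s1.png

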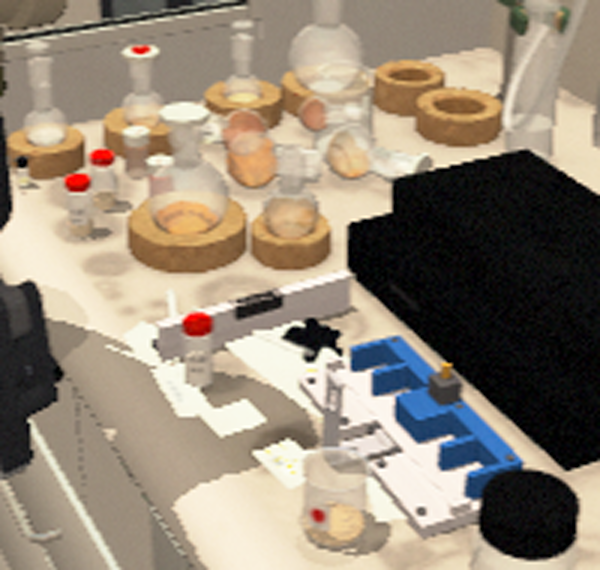

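```bash
cat >> h.py <<'E'
def mask(d,lo,hi,roi):
    h=cv2.cvtColor(d["color"],cv2.COLOR_RGB2HSV); m=cv2.inRange(h,np.array(lo),np.array(hi)); o=np.zeros_like(m); x,y,w,hh=roi; o[y:y+hh,x:x+w]=m[y:y+hh,x:x+w]; return o
E
python3 - <<'E'
from h import *
t=get_image("top");s=get_image("side")
for (a,b) in [((221.4,236.8),(253.5,172)),((237.6,246.1),(245.4,180.5)),((326.3,221.5),(285.4,227.7))]:
    print("vial",tri(t,a,s,b))
m=mask(t,(100,120,40),(130,255,255),(320,150,90,60))
r=cv2.minAreaRect(cv2.findNonZero(m)); print(r)
q=np.array([plane(t,*p,0.034)[:2] for p in cv2.boxPoints(r)]); print(q, [np.linalg.norm(q[i]-q[i-1]) for i in range(4)])
m=mask(s,(100,120,40),(130,255,255),(320,210,100,90))
c=max(cv2.findContours(m,0,2)[0],key=cv2.contourArea)
print(cv2.approxPolyDP(c,3,True)[:,0].tolist())
# rough others
print("jar",plane(t,430,174,.106),"beaker",plane(t,390.5,206.5,.02),"staple",plane(t,150+635/3,130+126/3,.06))
for p in [(150+457/3,130+160/3),(150+490/3,130+295/3)]: print("bar",plane(t,*p,.036))
for p in [(220+158/3,120+325/3),(220+350/3,120+275/3),(220+258/3,120+300/3)]: print("barS",plane(s,*p,.036))
E
```

```text
vial (array([0.45876649, 0.12559989, 0.05212838]), np.float64(0.000321663118250739))
vial (array([0.41744387, 0.08201898, 0.05159588]), np.float64(3.040670229897527e-05))
vial (array([ 0.42091254, -0.20644174,  0.05029357]), np.float64(0.006676506678687748))
((361.2098388671875, 177.6807098388672), (12.696617126464844, 54.703514099121094), 78.31063079833984)
[[ 0.56729426 -0.26834034]
 [ 0.5601065  -0.45237454]
 [ 0.51617014 -0.44808641]
 [ 0.52362962 -0.26556512]] [np.float64(0.04375273783827045), np.float64(0.18417451187734846), np.float64(0.044145132158347), np.float64(0.1826736523929326)]
[[337, 236], [338, 243], [349, 241], [344, 244], [345, 251], [357, 249], [352, 252], [352, 259], [358, 266], [372, 265], [367, 268], [367, 275], [381, 274], [376, 278], [377, 285], [393, 276], [373, 253], [366, 255], [362, 251], [363, 243], [352, 232]]
jar [ 0.47950912 -0.55772631  0.106     ] beaker [ 0.42557235 -0.42735965  0.02      ] staple [ 0.55283534 -0.36026526  0.06      ]
bar [ 0.57092897 -0.16375724  0.036     ]
bar [ 0.41557848 -0.16220343  0.036     ]
barS [ 0.3968728  -0.17380363  0.036     ]
barS [ 0.57986567 -0.17230588  0.036     ]
barS [ 0.48851467 -0.17460603  0.036     ]
```

```bash
R="12.2 28 2 0 0 38"; python3 -m handwheel '12 27 2 0 0 36 0.6;12 27 2 0 0 36 0.6;12 27 2 0 0 36 0.6;12 27 2 0 0 36 0.6;12 27 2 0 0 36 0.6;12 27 2 0 0 36 0.6;12 27 2 0 0 36 0.6;12 27 2 0 0 36 0.6' 40
python3 -m handwheel '14.2 28 0 0 0 35.3 0.6;14.2 28 0 0 0 35.3 0.6;14.2 28 0 0 0 35.3 0.6;14.2 28 0 0 0 35.3 0.6;14.2 28 0 0 0 35.3 0.6;14.2 28 0 0 0 35.3 0.6;14.2 28 0 0 0 35.3 0.6;14.2 28 0 0 0 35.3 0.6' 40
```

```text
time_s: 0.97
position: [0.2762, -0.2527, 0.252]
tool_rot: [[0.607, 0.795, 0.001], [0.795, -0.607, 0.0], [0.001, 0.001, -1.0]]
ft_force: [0.0, -1.1, 1.2]
grip_width: 0.0514
gripper_force: 0.0
time_s: 1.63
position: [0.418, 0.0256, 0.2514]
tool_rot: [[0.038, 0.999, 0.001], [0.999, -0.038, 0.001], [0.001, 0.001, -1.0]]
ft_force: [-0.8, 0.3, 0.3]
grip_width: 0.0509
gripper_force: 0.0
```

```bash
python3 - <<'E'
from h import *
t=get_image("top");s=get_image("side")
print(status.observe()["position"])
cv2.imwrite("pics/t2.png",cv2.resize(t["color"][110:310,150:470,::-1],None,fx=2.5,fy=2.5,interpolation=cv2.INTER_CUBIC))
for d in(t,s):
    for c,b in reds(d,3):
        P=plane(d,*c,0.055)
        if .2<P[0]<.7 : print(c,b,P.round(3))
    print()
E
```

```text
[0.41790536 0.02476756 0.25116314]
[170.  214.4] [167 212   7   6  31] [0.57  0.27  0.055]
[327.4 223.5] [324 220   8   8  53] [ 0.416 -0.209  0.055]
[220.6 237.8] [217 235   8   6  35] [0.456 0.128 0.055]

[266.7 136.2] [264 135   6   3  12] [0.604 0.384 0.055]
[253.5 172. ] [250 170   8   5  36] [0.457 0.12  0.055]
[245.3 180.5] [241 178   9   6  44] [0.415 0.075 0.055]
[285.4 227.7] [281 224  10   8  68] [ 0.414 -0.213  0.055]
[325.5 291.5] [324 290   4   4  14] [ 0.389 -0.467  0.055]
```

View pics/t2.png

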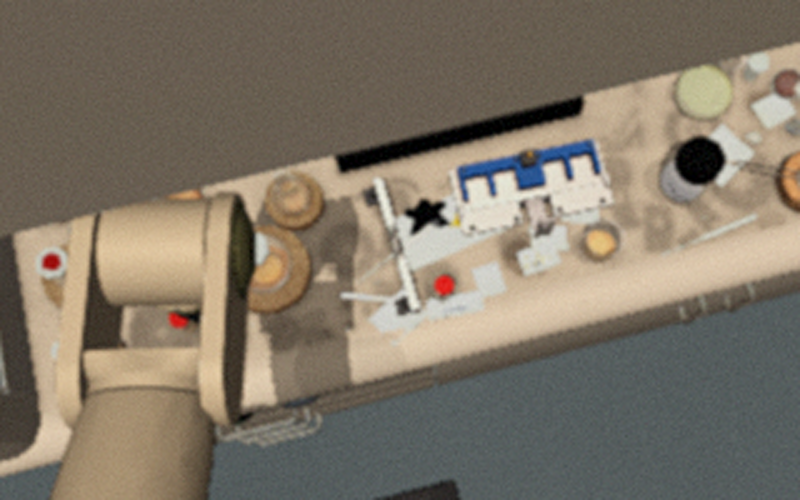

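```bash
python3 -m handwheel '0 5.7 0 0 0 0 0.6;0 5.7 0 0 0 0 0.6;0 5.7 -8 0 0 0 0.6;0 5.7 -12 0 0 0 0.6;0 5.7 -16 0 0 0 0.6;0 5.7 -19 0 0 0 0.6;0 5.7 -22.2 0 0 0 0.6;0 5.7 -22.2 0 0 0 0.6'; python3 -m handwheel '0 0 0 0 0 0 0.6;0 0 0 0 0 0 0.6;0 0 0 0 0 0 0.6'; python3 - <<'E'
from h import *
s=get_image("side");t=get_image("top")
for a,b in[((237.6,246.1),(245.3,180.5)),((221.4,236.8),(253.5,172)),((327.4,223.5),(285.4,227.7))]:print(tri(t,a,s,b))
crop(s,"s2",190,110,130,110,6)
E
```

```text
time_s: 2.4
position: [0.4147, 0.0785, 0.0253]
tool_rot: [[0.042, 0.999, -0.007], [0.999, -0.042, 0.0], [0.0, -0.007, -1.0]]
ft_force: [-0.0, 0.1, 0.1]
grip_width: 0.0518
gripper_force: 0.0
time_s: 2.65
position: [0.4179, 0.0788, 0.0305]
tool_rot: [[0.041, 0.999, 0.002], [0.999, -0.041, -0.0], [-0.0, 0.002, -1.0]]
ft_force: [-0.3, -0.7, -1.2]
grip_width: 0.0512
gripper_force: 0.0
(array([0.41729551, 0.08203947, 0.05165146]), np.float64(0.00025083297958592896))
(array([0.45876649, 0.12559989, 0.05212838]), np.float64(0.000321663118250739))
(array([ 0.4165293 , -0.20898402,  0.05197906]), np.float64(0.00041131270132805715))
```

View pics/s2.png

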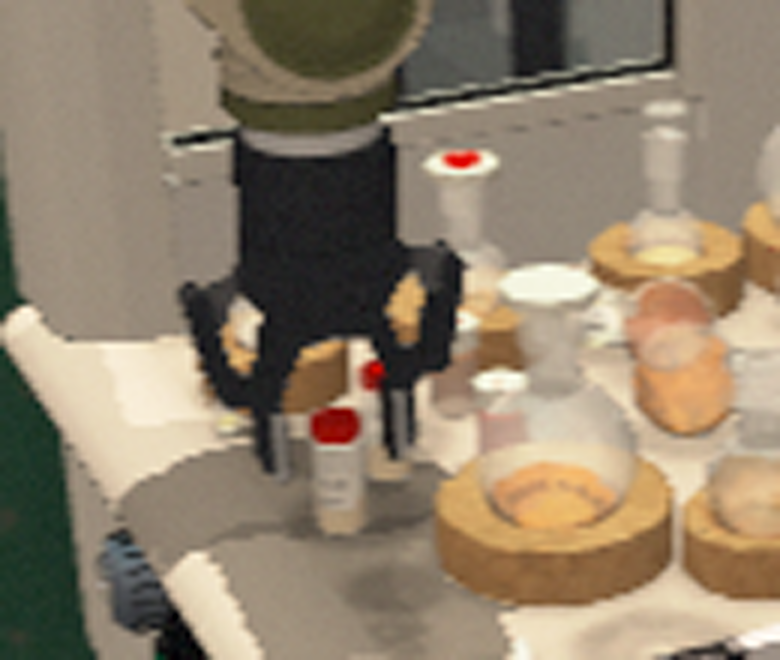

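```bash
python3 -m handwheel '0 0.3 -0.3 0 0 0 0.6;0 0.3 -0.3 0 0 0 0.6;0 0.3 -0.3 0 0 0 0.1;0 0.3 -0.3 0 0 0 0.1;0 0.3 -0.3 0 0 0 0.1;0 0.3 -0.3 0 0 0 0.1;0 0.3 -0.3 0 0 0 0.1;0 0.3 -0.3 0 0 0 0.1' 40;  python3 -m handwheel '0 0 0 0 0 0 0.1;0 0 0 0 0 0 0.1;0 0 3 0 0 0 0.1;0 0 7 0 0 0 0.1;0 0 11 0 0 0 0.1;0 0 15 0 0 0 0.1;0 0 19 0 0 0 0.1;0 0 19 0 0 0 0.1'
```

```text
time_s: 3.42
position: [0.4172, 0.0823, 0.0265]
tool_rot: [[0.041, 0.999, 0.0], [0.999, -0.041, 0.0], [0.0, 0.0, -1.0]]
ft_force: [-0.1, 0.8, 3.9]
grip_width: 0.0234
gripper_force: 39.2
time_s: 4.08
position: [0.4194, 0.0822, 0.2228]
tool_rot: [[0.04, 0.999, 0.012], [0.999, -0.04, -0.001], [-0.001, 0.012, -1.0]]
ft_force: [-0.0, -0.3, 0.2]
grip_width: 0.0234
gripper_force: 39.3
```

```bash
python3 -m handwheel '6 -18.4 0 0 0 0 0.1;6 -18.4 0 0 0 0 0.1;6 -18.4 0 0 0 0 0.1;6 -18.4 0 0 0 0 0.1;6 -18.4 0 0 0 0 0.1;11.9 -28 0 0 0 0 0.1;11.9 -32 0 0 0 0 0.1;11.9 -36.8 0 0 0 0 0.1';  python3 -m handwheel '0 0 0 0 0 0 0.1;0 0 0 0 0 0 0.1;0 0 -5 0 0 0 0.1;0 0 -9 0 0 0 0.1;0 0 -12 0 0 0 0.1;0 0 -12 0 0 0 0.1;0 0 -12 0 0 0 0.1;0 0 -12 0 0 0 0.1'; python3 - <<'E'
from h import *
s=get_image("side");t=get_image("top")
print(status.observe()["position"])
c=[c for c,b in reds(s,10) if 320<c[0]<400 and 180<c[1]<300];print(c)
crop(s,"s3",280,170,130,130,6)
O=np.array([.519,-.3577,0]);X=np.array([.9992,-.039,0]);Y=np.array([.039,.9992,0]);
for p in[(0,94,34),(46,94,34),(0,-94,34),(46,-94,34),(15,72,12),(34,0,65),(0,56.5,34),(0,87.5,34)]:
    print(p,(6*(proj(s,O+X*p[0]/1e3+Y*p[1]/1e3+[0,0,p[2]/1e3])-[280,170])).round(0))
E
```

```text
time_s: 4.75
position: [0.5225, -0.2187, 0.2155]
tool_rot: [[0.04, 0.999, -0.001], [0.999, -0.04, 0.001], [0.001, -0.001, -1.0]]
ft_force: [0.9, 0.6, -0.4]
grip_width: 0.0237
gripper_force: 39.3
time_s: 5.42
position: [0.5227, -0.217, 0.0986]
tool_rot: [[0.04, 0.999, 0.003], [0.999, -0.04, -0.002], [-0.002, 0.003, -1.0]]
ft_force: [0.6, 0.1, 0.8]
grip_width: 0.0238
gripper_force: 39.3
[ 0.52287566 -0.21740356  0.09893199]
[array([326.9, 193.9]), array([325.5, 291.5])]
(0, 94, 34) [327. 385.]
(46, 94, 34) [426. 361.]
(0, -94, 34) [567. 647.]
(46, -94, 34) [676. 614.]
(15, 72, 12) [383. 449.]
(34, 0, 65) [521. 418.]
(0, 56.5, 34) [370. 432.]
(0, 87.5, 34) [334. 393.]
```

View pics/s3.png

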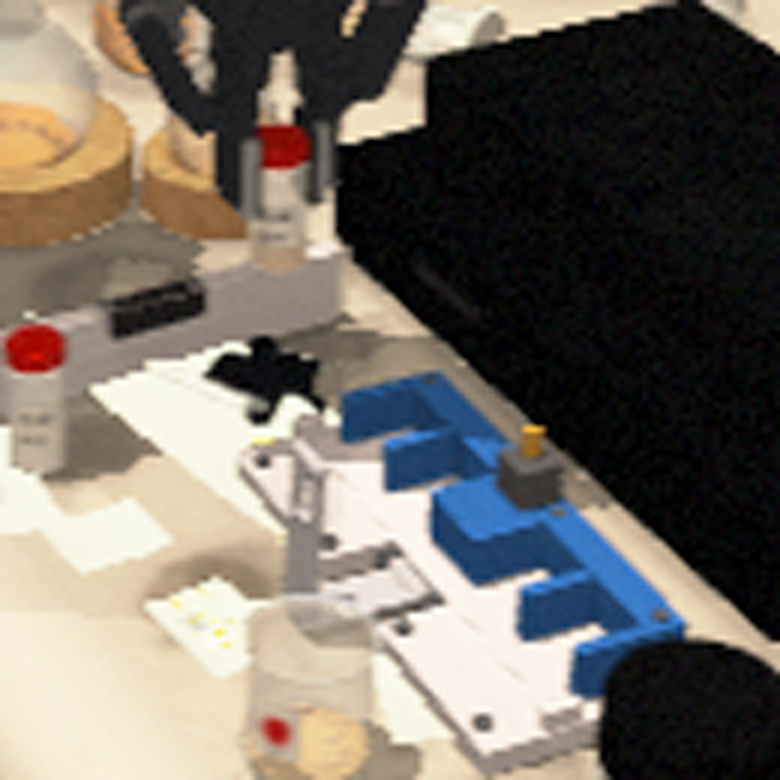

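```bash
python3 - <<'E'
from h import *
s=get_image("side");t=get_image("top")
print("held side cap on z:",plane(s,326.9,193.9,.0724+.052))
for c,b in reds(t,5):
  P=plane(t,*c,.0724+.056)
  if .4<P[0]<.6 and P[1]<0: print("top",c,b,P)
for (u,v),p in zip([(342,393),(443,373),(575,648),(686,625)],[(0,94),(46,94),(0,-94),(46,-94)]):
    print("side",p,plane(s,280+(u-2.5)/6,170+(v-2.5)/6,.034))
print("staple top",plane(s,280+(533-2.5)/6,170+(428-2.5)/6,.065))
m=mask(t,(100,100,40),(130,255,255),(330,150,80,60))
g=t["color"].astype(float);b=np.clip((g[...,2]-g[...,0]-20)/80,0,1)*(m>0)
r=cv2.minAreaRect(cv2.findNonZero(m));print(r,[plane(t,*p,.034)[:2].round(4) for p in cv2.boxPoints(r)])
crop(t,"t3",320,150,90,65,8)
E
```

```text
held side cap on z: [ 0.52353731 -0.21947287  0.1244    ]
top [327.2 223.5] [324 220   8   8  47] [ 0.4033243  -0.20388647  0.1284    ]
side (0, 94) [ 0.52529954 -0.26931343  0.034     ]
side (46, 94) [ 0.56991017 -0.27470506  0.034     ]
side (0, -94) [ 0.51758552 -0.45201914  0.034     ]
side (46, -94) [ 0.56059416 -0.45886114  0.034     ]
staple top [ 0.55371807 -0.36483197  0.065     ]
((366.2877502441406, 176.4995574951172), (12.894905090332031, 44.6430549621582), 78.02386474609375) [array([ 0.5664, -0.3025]), array([ 0.5613, -0.453 ]), array([ 0.5166, -0.4489]), array([ 0.522 , -0.2996])]
```

View pics/t3.png

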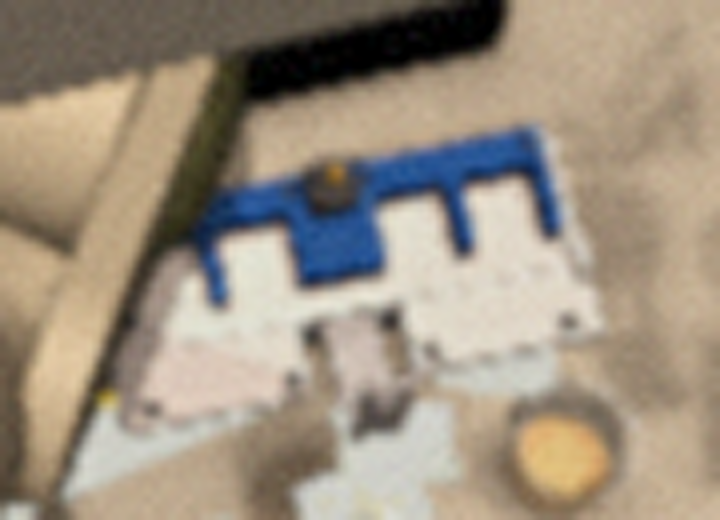

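```bash
python3 -m handwheel '1.45 -7.05 0 0 0 0 0.1;1.45 -7.05 0 0 0 0 0.1;1.45 -7.05 -2 0 0 0 0.1;1.45 -7.05 -2 0 0 0 0.1;1.45 -7.05 -2 0 0 0 0.1;1.45 -7.05 -2 0 0 0 0.1'; python3 - <<'E'
from h import *
s=get_image("side");t=get_image("top")
print(status.observe()["position"])
crop(s,"s4",310,190,100,100,8);crop(t,"t4",320,150,60,50,8)
print(tri(t,(361.6,171.06),s,(368.4,240.9)))
E
```

```text
time_s: 6.12
position: [0.5365, -0.2869, 0.0774]
tool_rot: [[0.04, 0.999, 0.001], [0.999, -0.04, -0.0], [-0.0, 0.001, -1.0]]
ft_force: [0.1, -0.7, -0.9]
grip_width: 0.0241
gripper_force: 39.3
[ 0.53667411 -0.28697032  0.07755326]
(array([ 0.55593594, -0.36079724,  0.06181952]), np.float64(0.000979456426578477))
```

View pics/s4.png

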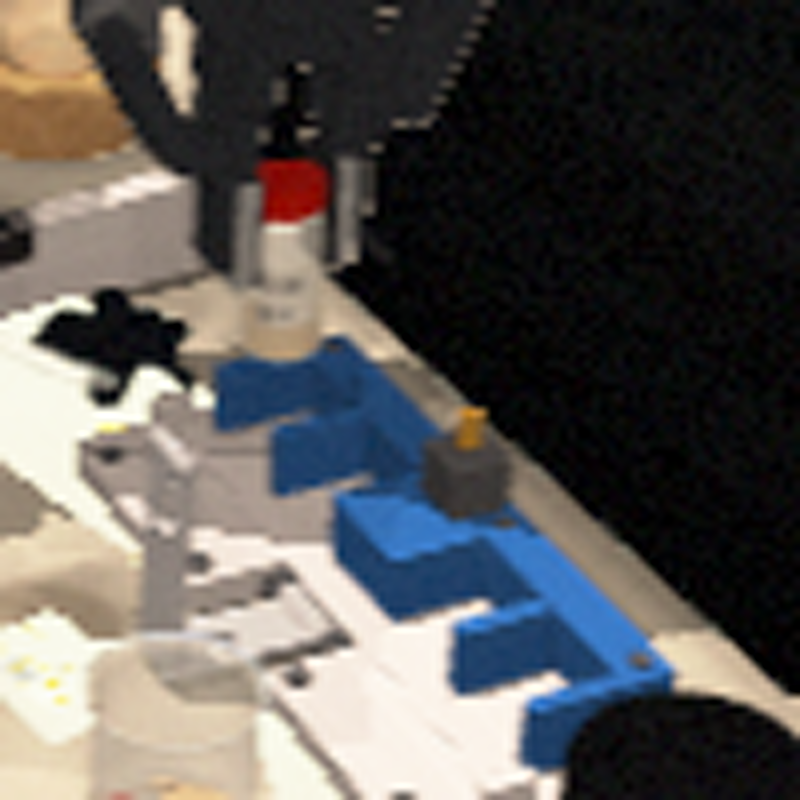

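```bash
python3 - <<'E'
from h import *
s=get_image("side");t=get_image("top")
a=np.radians(-2.5);X=np.array([np.cos(a),np.sin(a),0]);Y=np.array([-np.sin(a),np.cos(a),0])
P=status.observe()["position"]
f=lambda q:(8*(proj(s,q)-[310,190])+3.5).round(0)
B=P-[0,0,.0265]
print("vial base ctr, left, right",f(B),f(B-[.0125,0,0]),f(B+[.0125,0,0]),"near",f(B-[0,.0125,0]),"cap top",f(B+[0,0,.058]),f(B+[-.0125,0,.058]),f(B+[.0125,0,.058]))
for O in ([.5193,-.3591,0],[.5205,-.3593,0],[.521,-.361,0]):
  print(O)
  for p in[(0,94,34),(46,94,34),(0,-94,34),(46,-94,34),(34,0,65),(0,56.5,34),(0,19,34),(0,19,12)]: print(p,f(np.array(O)+X*p[0]/1e3+Y*p[1]/1e3+[0,0,p[2]/1e3]),end=" ")
m=mask(s,(0,140,60),(6,255,255),(330,200,30,25))
x,y,w,h=cv2.boundingRect(m);print("\ncap bbox crop8",(x-310)*8,(y-190)*8,w*8,h*8)
E
```

```text
vial base ctr, left, right [279. 337.] [243. 347.] [315. 327.] near [301. 357.] cap top [286. 169.] [249. 178.] [323. 160.]
[0.5193, -0.3591, 0]
(0, 94, 34) [204. 359.] (46, 94, 34) [337. 326.] (0, -94, 34) [521. 709.] (46, -94, 34) [668. 665.] (34, 0, 65) [461. 404.] (0, 56.5, 34) [261. 421.] (0, 19, 34) [320. 487.] (0, 19, 12) [317. 549.] [0.5205, -0.3593, 0]
(0, 94, 34) [208. 358.] (46, 94, 34) [340. 326.] (0, -94, 34) [526. 708.] (46, -94, 34) [672. 664.] (34, 0, 65) [465. 403.] (0, 56.5, 34) [264. 421.] (0, 19, 34) [324. 486.] (0, 19, 12) [321. 549.] [0.521, -0.361, 0]
(0, 94, 34) [212. 361.] (46, 94, 34) [345. 328.] (0, -94, 34) [531. 711.] (46, -94, 34) [678. 667.] (34, 0, 65) [470. 406.] (0, 56.5, 34) [269. 423.] (0, 19, 34) [329. 489.] (0, 19, 12) [325. 551.] 
cap bbox crop8 256 160 72 64
```

View pics/t4.png

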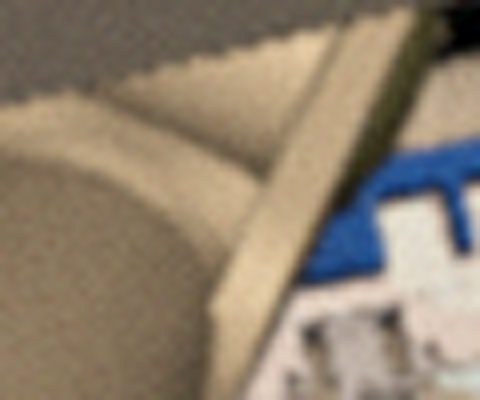

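```bash
python3 -m handwheel '0.15 -0.2 0 0 0 0 0.1;0.15 -0.2 -1 0 0 0 0.1;0.15 -0.2 -1.5 0 0 0 0.1;0.15 -0.2 -2 0 0 0 0.1;0.15 -0.2 -2.5 0 0 0 0.1;0.15 -0.2 -2.5 0 0 0 0.1'; python3 - <<'E'
from h import *
s=get_image("side");crop(s,"s5",310,190,80,75,8)
o=status.observe();print(o["position"],o["ft_force"])
E
```

```text
time_s: 6.82
position: [0.5373, -0.2892, 0.0499]
tool_rot: [[0.041, 0.999, -0.002], [0.999, -0.041, 0.002], [0.001, -0.002, -1.0]]
ft_force: [-0.2, 0.2, -1.1]
grip_width: 0.024
gripper_force: 39.3
[ 0.53751414 -0.28934911  0.05054945] [1.19165326 0.36296442 0.02066419]
```

View pics/s5.png

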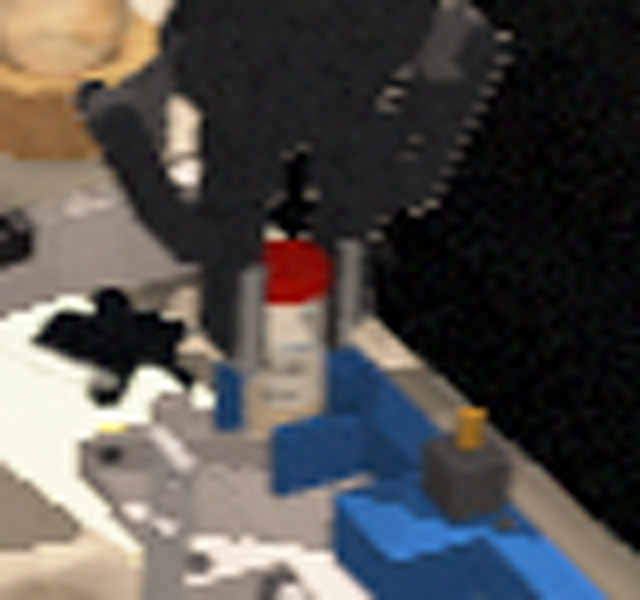

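```bash
python3 -m handwheel '0 0 -0.5 0 0 0 0.1;0 0 -0.8 0 0 0 0.1;0 0 -1.1 0 0 0 0.1;0 0 -1.2 0 0 0 0.1;0 0 -1.2 0 0 0 0.1'; python3 -c "
from rig import *
o=status.observe();print(o['position'],o['ft_force'])"
```

```text
time_s: 7.28
position: [0.5377, -0.2895, 0.039]
tool_rot: [[0.041, 0.999, -0.0], [0.999, -0.041, 0.0], [0.0, -0.0, -1.0]]
ft_force: [0.3, -0.3, -0.2]
grip_width: 0.0238
gripper_force: 39.3
[ 0.53768841 -0.28947602  0.03900171] [ 0.27875492 -0.29879446 -0.22952746]
```

```bash
python3 -m handwheel '0 0 -0.1 0 0 0 0.1;0 0 -0.1 0 0 0 0.1;0 0 -0.1 0 0 0 0.5;0 0 -0.1 0 0 0 0.5;0 0 -0.1 0 0 0 0.5;0 0 -0.1 0 0 0 0.5;0 0 3 0 0 0 0.5;0 0 7 0 0 0 0.5'; python3 -m handwheel '0 0 4 0 0 0 0.5;0 0 8 0 0 0 0.5;0 0 11 0 0 0 0.5;0 0 11 0 0 0 0.5'; python3 - <<'E'
from h import *
s=get_image("side");
c=[c for c,b in reds(s,10) if 320<c[0]<400 and 180<c[1]<300];print(c,[plane(s,*c[0],.064)])
crop(s,"s6",310,190,80,75,8)
E
```

```text
time_s: 7.95
position: [0.5364, -0.2886, 0.1072]
tool_rot: [[0.041, 0.999, -0.006], [0.999, -0.041, 0.005], [0.004, -0.006, -1.0]]
ft_force: [0.2, 0.4, 0.7]
grip_width: 0.0425
gripper_force: 0.0
time_s: 8.28
position: [0.5394, -0.2907, 0.2265]
tool_rot: [[0.04, 0.999, 0.009], [0.999, -0.04, -0.008], [-0.007, 0.01, -1.0]]
ft_force: [0.7, 0.4, -0.5]
grip_width: 0.0432
gripper_force: 0.0
[array([346.3, 227.5]), array([325.5, 291.5])] [array([ 0.53878827, -0.29096237,  0.064     ])]
```

View pics/s6.png

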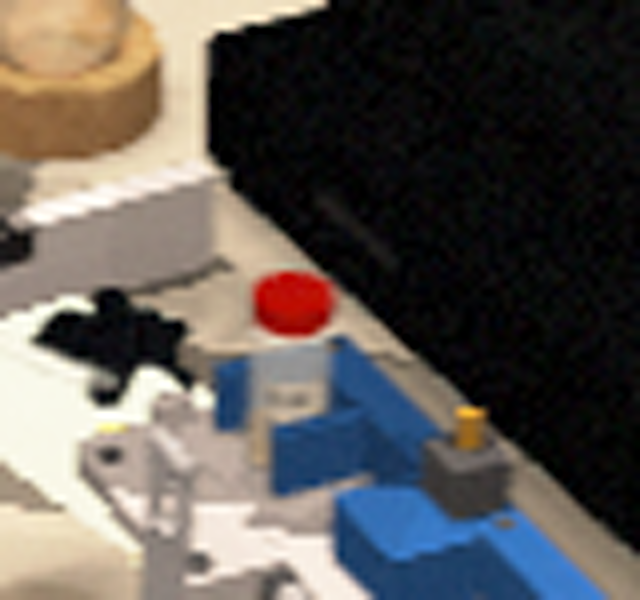

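```bash
python3 -m handwheel '-12.15 8.05 0 0 0 0 0.6;-12.15 8.05 0 0 0 0 0.6;-12.15 8.05 0 0 0 0 0.6;-12.15 8.05 0 0 0 0 0.6;-12.15 8.05 -4 0 0 0 0.6;-12.15 8.05 -8 0 0 0 0.6;-12.15 8.05 -11 0 0 0 0.6;-12.15 8.05 -11 0 0 0 0.6';python3 -m handwheel '0 0 0 0 0 0 0.6;0 0 0 0 0 0 0.6'; python3 - <<'E'
from h import *
s=get_image("side");t=get_image("top")
for d in(t,s):
    for c,b in reds(d,8):
        P=plane(d,*c,0.055)
        if .3<P[0]<.6 : print(c,b,P.round(3))
E
```

```text
time_s: 9.0
position: [0.4134, -0.2067, 0.104]
tool_rot: [[0.041, 0.999, -0.009], [0.999, -0.041, 0.008], [0.007, -0.009, -1.0]]
ft_force: [-0.3, -0.0, -1.1]
grip_width: 0.051
gripper_force: 0.0
time_s: 9.17
position: [0.4168, -0.2095, 0.1104]
tool_rot: [[0.041, 0.999, 0.001], [0.999, -0.041, -0.001], [-0.001, 0.001, -1.0]]
ft_force: [1.0, 0.3, 0.6]
grip_width: 0.0513
gripper_force: 0.0
[342.3 181.1] [339 178   8   7  44] [ 0.54  -0.291  0.055]
[170.1 214.3] [167 212   7   6  30] [0.57  0.27  0.055]
[221.8 236.1] [218 233   8   7  41] [0.46  0.123 0.055]
[251.8 171.9] [250 170   5   5  19] [0.452 0.123 0.055]
[285.4 227.7] [281 224  10   8  68] [ 0.414 -0.213  0.055]
[346.3 227.4] [342 224  10   8  71] [ 0.547 -0.278  0.055]
[325.5 291.5] [324 290   4   4  14] [ 0.389 -0.467  0.055]
```

```bash
python3 -m handwheel '0 0.05 -4 0 0 0 0.6;0 0.05 -7 0 0 0 0.6;0 0.05 -8.4 0 0 0 0.6;0 0.05 -8.4 0 0 0 0.6;0 0.05 -8.4 0 0 0 0.6;0 0.05 -8.4 0 0 0 0.1;0 0.05 -8.4 0 0 0 0.1;0 0.05 -8.4 0 0 0 0.1' 40;python3 -m handwheel '0 0 0 0 0 0 0.1;0 0 0 0 0 0 0.1;0 0 0 0 0 0 0.1;0 0 0 0 0 0 0.1'
```

```text
time_s: 9.93
position: [0.4171, -0.2092, 0.0269]
tool_rot: [[0.04, 0.999, 0.003], [0.999, -0.04, -0.002], [-0.002, 0.003, -1.0]]
ft_force: [0.3, 0.7, 7.6]
grip_width: 0.0234
gripper_force: 38.8
time_s: 10.27
position: [0.4171, -0.2092, 0.0269]
tool_rot: [[0.04, 0.999, 0.003], [0.999, -0.04, -0.002], [-0.002, 0.003, -1.0]]
ft_force: [0.9, -0.1, 6.7]
grip_width: 0.0232
gripper_force: 38.8
```

```bash
python3 -m handwheel '0 0 4 0 0 0 0.1;0 0 8 0 0 0 0.1;0 0 12 0 0 0 0.1;0 0 12 0 0 0 0.1;11.9 -11.8 12 0 0 0 0.1;11.9 -11.8 12 0 0 0 0.1;11.9 -11.8 12 0 0 0 0.1;11.9 -11.8 12 0 0 0 0.1';python3 -m handwheel '0 0 0 0 0 0 0.1;0 0 0 0 0 0 0.1'
```

```text
time_s: 10.93
position: [0.5359, -0.3271, 0.1465]
tool_rot: [[0.04, 0.999, 0.001], [0.999, -0.04, -0.001], [-0.001, 0.001, -1.0]]
ft_force: [1.6, 0.5, 0.1]
grip_width: 0.0235
gripper_force: 39.7
time_s: 11.1
position: [0.5353, -0.3269, 0.145]
tool_rot: [[0.041, 0.999, 0.0], [0.999, -0.041, -0.0], [-0.0, 0.0, -1.0]]
ft_force: [-0.8, -0.5, -0.6]
grip_width: 0.0234
gripper_force: 39.7
```

```bash
python3 -m handwheel '0.05 -0.05 -3 0 0 0 0.1;0.05 -0.05 -6 0 0 0 0.1;0.05 -0.05 -8 0 0 0 0.1;0.05 -0.05 -9 0 0 0 0.1;0.05 -0.05 -9.5 0 0 0 0.1;0.05 -0.05 -9.5 0 0 0 0.1'; python3 - <<'E'
from h import *
s=get_image("side");print(reds(s,10)[-4:-1])
print(status.observe()["ft_force"])
for c,b in reds(s,8):
    P=plane(s,*c,0.08)
    if .5<P[0]<.6 : print(c,b,P.round(3))
E
```

```text
time_s: 11.6
position: [0.5349, -0.326, 0.0506]
tool_rot: [[0.04, 0.999, -0.0], [0.999, -0.04, 0.0], [0.0, -0.0, -1.0]]
ft_force: [0.3, 0.6, -0.7]
grip_width: 0.0236
gripper_force: 39.7
[(array([518. , 251.2]), array([512, 247,  14,  10,  82], dtype=int32)), (array([613.5, 275.3]), array([608, 266,  14,  17, 133], dtype=int32)), (array([637.4, 290.6]), array([635, 287,   5,   8,  30], dtype=int32))]
[-0.41783777  0.33279975 -0.04264018]
[266.7 136.2] [264 135   6   3  12] [0.581 0.321 0.08 ]
[353.4 230.7] [350 226   8  10  59] [ 0.533 -0.332  0.08 ]
```

```bash
python3 -m handwheel '0.05 -0.1 -0.5 0 0 0 0.1;0.05 -0.1 -0.9 0 0 0 0.1;0.05 -0.1 -1.15 0 0 0 0.1;0.05 -0.1 -1.15 0 0 0 0.1;0.05 -0.1 -1.15 0 0 0 0.1'
```

```text
time_s: 12.07
position: [0.5357, -0.3275, 0.039]
tool_rot: [[0.041, 0.999, 0.0], [0.999, -0.041, -0.0], [-0.0, 0.0, -1.0]]
ft_force: [0.9, -0.8, -0.2]
grip_width: 0.0232
gripper_force: 39.7
```

```bash
python3 -m handwheel '0 0 0 0 0 0 0.5;0 0 0 0 0 0 0.5;0 0 0 0 0 0 0.5;0 0 0 0 0 0 0.5;0 0 4 0 0 0 0.5;0 0 8 0 0 0 0.5;0 0 12 0 0 0 0.5;0 0 16 0 0 0 0.5'; python3 -m handwheel '-3 20 3 0 0 0 0.5;-3 20 3 0 0 0 0.5;-3 20 3 0 0 0 0.5;-3 20 3 0 0 0 0.5;-5 30 3 0 0 0 0.5;-7.7 30 3 0 0 0 0.5;-7.7 30 3 0 0 0 0.5;-7.7 30 3 0 0 0 0.5'; python3 - <<'E'
from h import *
s=get_image("side");t=get_image("top")
print("clear",[tri(t,(150+a/3,130+b/3),s,(220+c/3,120+e/3)) for a,b,c,e in[(232,265,160,162),(158,280,135,133)]])
print("flask ring",plane(t,256.7,217,.02),"top",tri(t,(250,209.5),s,(220+185/3,120+115/3)),"flask2",plane(t,188,254,.02))
for d in(t,s):
  for c,b in reds(d,8):
    P=plane(d,*c,0.066)
    if .3<P[0]<.6 : print(c,b,P.round(3))
E
```

```text
time_s: 12.73
position: [0.5354, -0.3271, 0.2008]
tool_rot: [[0.041, 0.999, -0.0], [0.999, -0.041, 0.0], [0.0, -0.0, -1.0]]
ft_force: [0.9, -0.9, -0.2]
grip_width: 0.0427
gripper_force: 0.0
time_s: 13.4
position: [0.4565, -0.0242, 0.2292]
tool_rot: [[0.039, 0.999, -0.0], [0.999, -0.039, 0.001], [0.001, -0.0, -1.0]]
ft_force: [0.5, 0.0, -0.9]
grip_width: 0.0428
gripper_force: 0.0
clear [(array([0.51272023, 0.09749077, 0.04639988]), np.float64(0.00277889807820883)), (array([0.51688095, 0.17706556, 0.04555476]), np.float64(0.0021927125198675725))]
flask ring [0.5012485  0.00819664 0.02      ] top (array([0.50228729, 0.00914141, 0.13329521]), np.float64(0.0020061165161859955)) flask2 [0.43783259 0.2466469  0.02      ]
[353.1 179.3] [350 176   7   7  41] [ 0.534 -0.325  0.066]
[342.3 181.1] [339 178   7   7  43] [ 0.537 -0.29   0.066]
[170.2 214.3] [167 212   7   6  29] [0.567 0.266 0.066]
[266.7 136.2] [264 135   6   3  12] [0.594 0.356 0.066]
[253.5 172. ] [250 170   8   5  36] [0.449 0.097 0.066]
[349.6 231.4] [342 224  17  16 147] [ 0.535 -0.312  0.066]
[325.6 291.5] [324 290   4   4  13] [ 0.383 -0.478  0.066]
```

```bash
python3 -m handwheel '0 15.3 0 0 0 0 0.55;0 15.3 0 0 0 0 0.55;0 15.3 0 0 0 0 0.55;0 15.3 0 0 0 0 0.55;0 15.3 -4 0 0 0 0.55;0 15.3 -8 0 0 0 0.55;0 15.3 -12 0 0 0 0.55;0 15.3 -12 0 0 0 0.55';python3 -m handwheel '0 0 0 0 0 0 0.55;0 0 0 0 0 0 0.55'
```

```text
time_s: 14.17
position: [0.4557, 0.1251, 0.1032]
tool_rot: [[0.041, 0.999, -0.012], [0.999, -0.041, -0.0], [-0.001, -0.012, -1.0]]
ft_force: [-0.9, 0.0, -1.3]
grip_width: 0.0471
gripper_force: 0.0
time_s: 14.33
position: [0.4601, 0.1253, 0.1107]
tool_rot: [[0.041, 0.999, 0.003], [0.999, -0.041, 0.0], [0.0, 0.003, -1.0]]
ft_force: [0.7, -0.7, 0.7]
grip_width: 0.0472
gripper_force: 0.0
```

```bash
python3 -m handwheel '-0.1 0.03 -3 0 0 0 0.55;-0.1 0.03 -6 0 0 0 0.55;-0.1 0.03 -8.2 0 0 0 0.55;-0.1 0.03 -8.2 0 0 0 0.55;-0.1 0.03 -8.2 0 0 0 0.55;-0.1 0.03 -8.2 0 0 0 0.1;-0.1 0.03 -8.2 0 0 0 0.1;-0.1 0.03 -8.2 0 0 0 0.1' 40;python3 -m handwheel '0 0 0 0 0 0 0.1;0 0 0 0 0 0 0.1;0 0 0 0 0 0 0.1;0 0 4 0 0 0 0.1;0 0 8 0 0 0 0.1;0 0 12 0 0 0 0.1;0 0 16 0 0 0 0.1;0 0 18 0 0 0 0.1'
```

```text
time_s: 15.0
position: [0.4591, 0.1259, 0.029]
tool_rot: [[0.041, 0.999, 0.005], [0.999, -0.041, 0.0], [0.0, 0.005, -1.0]]
ft_force: [0.2, -1.0, 8.5]
grip_width: 0.0235
gripper_force: 38.7
time_s: 15.67
position: [0.4586, 0.126, 0.2129]
tool_rot: [[0.04, 0.999, 0.009], [0.999, -0.04, 0.0], [0.001, 0.009, -1.0]]
ft_force: [1.7, -0.8, 0.2]
grip_width: 0.0236
gripper_force: 39.6
```

```bash
python3 -m handwheel '3.7 -30 0 0 0 0 0.1;3.7 -30 0 0 0 0 0.1;3.7 -30 0 0 0 0 0.1;3.7 -30 0 0 0 0 0.1;3.7 -30 0 0 0 0 0.1;3.7 -30 0 0 0 0 0.1;3.7 -30 0 0 0 0 0.1;3.7 -30 0 0 0 0 0.1';python3 -m handwheel '3.7 -22.1 0 0 0 0 0.1;3.7 -22.1 0 0 0 0 0.1;3.7 -22.1 0 0 0 0 0.1;3.7 -22.1 0 0 0 0 0.1;3.7 -22.1 0 0 0 0 0.1;3.7 -22.1 0 0 0 0 0.1;3.7 -22.1 -4 0 0 0 0.1;3.7 -22.1 -6 0 0 0 0.1';python3 -m handwheel '0 0 0 0 0 0 0.1;0 0 0 0 0 0 0.1;0 0 0 0 0 0 0.1'
```

```text
time_s: 16.33
position: [0.4949, -0.1793, 0.2079]
tool_rot: [[0.045, 0.999, 0.002], [0.999, -0.045, -0.003], [-0.003, 0.002, -1.0]]
ft_force: [-0.8, -0.1, -1.6]
grip_width: 0.0237
gripper_force: 39.6
time_s: 17.0
position: [0.5311, -0.3955, 0.1452]
tool_rot: [[0.042, 0.999, -0.0], [0.999, -0.042, 0.001], [0.001, -0.0, -1.0]]
ft_force: [0.2, 1.0, -2.9]
grip_width: 0.0238
gripper_force: 39.6
time_s: 17.25
position: [0.5324, -0.3952, 0.1495]
tool_rot: [[0.04, 0.999, 0.003], [0.999, -0.04, -0.003], [-0.003, 0.003, -1.0]]
ft_force: [0.3, -0.3, -0.6]
grip_width: 0.0233
gripper_force: 39.6
```

```bash
python3 -m handwheel '0.03 0 -3 0 0 0 0.1;0.03 0 -6 0 0 0 0.1;0.03 0 -8 0 0 0 0.1;0.03 0 -9 0 0 0 0.1;0.03 0 -9.6 0 0 0 0.1;0.03 0 -9.6 0 0 0 0.1;0.03 0 -9.6 0 0 0 0.1';python3 -m handwheel '0 0 -0.5 0 0 0 0.1;0 0 -0.9 0 0 0 0.1;0 0 -1.2 0 0 0 0.1;0 0 -1.2 0 0 0 0.1;0 0 -1.2 0 0 0 0.1'
```

```text
time_s: 17.83
position: [0.5326, -0.3955, 0.0526]
tool_rot: [[0.04, 0.999, 0.002], [0.999, -0.04, -0.002], [-0.002, 0.002, -1.0]]
ft_force: [-0.1, 0.6, -0.9]
grip_width: 0.0234
gripper_force: 39.6
time_s: 18.25
position: [0.5324, -0.3956, 0.041]
tool_rot: [[0.04, 0.999, 0.002], [0.999, -0.04, -0.002], [-0.002, 0.002, -1.0]]
ft_force: [-1.6, 2.9, 12.7]
grip_width: 0.0231
gripper_force: 40.5
```

```bash
python3 -m handwheel '0 0 0.05 0 0 0 0.5;0 0 0.05 0 0 0 0.5;0 0 0.05 0 0 0 0.5;0 0 0.05 0 0 0 0.5;0 0 4 0 0 0 0.5;0 0 8 0 0 0 0.5;0 0 12 0 0 0 0.5;0 0 16 0 0 0 0.5'; python3 -m handwheel '-3 25 3 0 0 0 0.5;-3 25 3 0 0 0 0.5;-3 25 3 0 0 0 0.5;-3 25 3 0 0 0 0.5;-3 25 3 0 0 0 0.5;-3 32 3 0 0 0 0.5;-3 32 3 0 0 0 0.5;-3 32 3 0 0 0 0.5'; python3 - <<'E'
from h import *
s=get_image("side");t=get_image("top")
for d in(t,s):
  for c,b in reds(d,8):
    P=plane(d,*c,0.066)
    if .3<P[0]<.6 : print(c,b,P.round(3))
a=cv2.resize(s["color"][190:300,260:400,::-1],None,fx=5,fy=5,interpolation=cv2.INTER_CUBIC)[:,:400]
b=cv2.resize(t["color"][160:260,290:350,::-1],None,fx=6,fy=6,interpolation=cv2.INTER_CUBIC)[:550]
b=cv2.copyMakeBorder(b,0,550-b.shape[0],0,0,0)
cv2.imwrite("pics/c7.png",np.hstack([a,b]));print(a.shape,b.shape)
E
```

```text
time_s: 18.92
position: [0.5317, -0.3949, 0.2005]
tool_rot: [[0.041, 0.999, -0.0], [0.999, -0.041, 0.0], [0.0, -0.0, -1.0]]
ft_force: [0.8, 0.1, -0.0]
grip_width: 0.0431
gripper_force: 0.0
time_s: 19.58
position: [0.5013, -0.0724, 0.2292]
tool_rot: [[0.04, 0.999, 0.0], [0.999, -0.04, 0.0], [0.0, 0.0, -1.0]]
ft_force: [0.0, -0.2, -0.0]
grip_width: 0.0426
gripper_force: 0.0
[374.1 175.1] [371 172   7   7  43] [ 0.531 -0.395  0.066]
[353.2 179.4] [350 176   7   7  40] [ 0.534 -0.326  0.066]
[342.3 181.1] [339 178   7   7  43] [ 0.537 -0.29   0.066]
[170.1 214.3] [167 212   7   6  30] [0.567 0.266 0.066]
[266.7 136.2] [264 135   6   3  12] [0.594 0.356 0.066]
[349.5 231.4] [341 224  18  16 149] [ 0.535 -0.312  0.066]
[368.  250.8] [363 247  11   9  87] [ 0.531 -0.399  0.066]
[325.6 291.5] [324 290   4   4  13] [ 0.383 -0.478  0.066]
(550, 400, 3) (550, 360, 3)
```

View pics/c7.png

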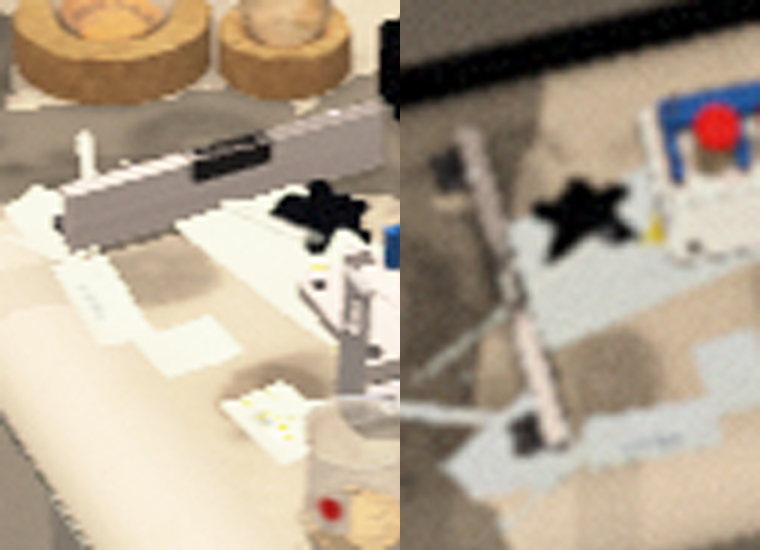

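```bash
python3 - <<'E'
from h import *
s=get_image("side");t=get_image("top")
print(status.observe()["position"])
print("top ends",plane(t,301.25,181.25,.036),plane(t,315.4,232.9,.036),"mid",plane(t,307.9,207.1,.036))
S=lambda u,v,z:plane(s,260+(u-2)/5,190+(v-2)/5,z)
print("side near-left top",S(64,192,.036),"right",S(383,112,.036),"rubber near edge",S(193,160,.036),S(270,142,.036))
print(tri(t,(307.9,207.1),s,(306,219.2)))
# white top face in top view: fit line
m=mask(t,(0,0,120),(180,70,255),(297,178,24,58))
h=cv2.cvtColor(t["color"],cv2.COLOR_RGB2HSV)
for v in range(180,236,4): print(v,[tuple(int(x) for x in t["color"][v,u]) for u in range(300+int((v-181)*.27)-4,300+int((v-181)*.27)+8)] if v in(188,220) else "")
# dark rubber in side
g=cv2.cvtColor(s["color"],cv2.COLOR_RGB2GRAY);mm=np.zeros_like(g);mm[210:232,292:318]=(g[210:232,292:318]<60)
n,l,st,c=cv2.connectedComponentsWithStats(mm);print([(st[i],c[i]) for i in range(1,n) if st[i][4]>20])
E
```

```text
[ 0.50203768 -0.07473109  0.22892418]
top ends [ 0.57881564 -0.16198892  0.036     ] [ 0.3995442  -0.16500174  0.036     ] mid [ 0.48796436 -0.16215857  0.036     ]
side near-left top [ 0.39687883 -0.17205624  0.036     ] right [ 0.5778953 -0.1732988  0.036    ] rubber near edge [ 0.46728297 -0.17285394  0.036     ] [ 0.5104602  -0.17434448  0.036     ]
(array([ 0.49156581, -0.16300078,  0.03064126]), np.float64(0.0047969984686146465))
180 
184 
188 [(34, 33, 33), (30, 26, 26), (29, 28, 23), (80, 76, 70), (170, 172, 162), (222, 221, 208), (200, 195, 182), (152, 142, 125), (101, 90, 78), (88, 77, 64), (93, 81, 66), (92, 80, 67)]
192 
196 
200 
204 
208 
212 
216 
220 [(176, 159, 131), (173, 156, 130), (162, 140, 120), (151, 138, 116), (183, 169, 159), (219, 207, 196), (226, 210, 195), (213, 197, 185), (177, 160, 149), (137, 122, 103), (166, 147, 124), (165, 145, 120)]
224 
228 
232 
[(array([299, 217,  15,   9,  62], dtype=int32), array([306.14516129, 221.4516129 ]))]
```

```bash
python3 -m handwheel '-1.3 -8.9 -6 0 0 -50 0.5;-1.3 -8.9 -6 0 0 -50 0.5;-1.3 -8.9 -6 0 0 -50 0.5;-1.3 -8.9 -6 0 0 -50 0.5;-1.3 -8.9 -6 0 0 -50 0.5;-1.3 -8.9 -6 0 0 -50 0.5;-1.3 -8.9 -6 0 0 -50 0.5;-1.3 -8.9 -6 0 0 -50 0.5' 80;python3 -m handwheel '0 0 -8 0 0 -37.4 0.5;0 0 -8 0 0 -37.4 0.5;0 0 -8 0 0 -37.4 0.5;0 0 -8 0 0 -37.4 0.5;0 0 -8 0 0 -37.4 0.5;0 0 -8 0 0 -37.4 0.5;0 0 -8 0 0 -37.4 0.5;0 0 -8 0 0 -37.4 0.5';python3 - <<'E'
from h import *
s=get_image("side")
g=cv2.cvtColor(s["color"],cv2.COLOR_RGB2GRAY)
print(status.observe()["position"])
S=s["color"][190:300,260:400].astype(int)
# sample near-face bottom edge: bar unmoved?
print([int(g[238-0+0,u]) for u in range(268,284)],[int(g[v,280]) for v in range(222,244)])
E
```

```text
time_s: 20.45
position: [0.4888, -0.1657, 0.1684]
tool_rot: [[0.795, 0.606, -0.0], [0.606, -0.795, 0.0], [-0.0, -0.0, -1.0]]
ft_force: [-0.1, -0.6, 0.2]
grip_width: 0.0425
gripper_force: 0.0
time_s: 21.12
position: [0.4889, -0.1649, 0.0886]
tool_rot: [[1.0, 0.008, -0.0], [0.008, -1.0, -0.0], [-0.0, 0.0, -1.0]]
ft_force: [-0.6, 0.9, -0.1]
grip_width: 0.0425
gripper_force: 0.0
[ 0.4889044  -0.16469486  0.08870376]
[245, 245, 245, 245, 211, 127, 139, 142, 142, 144, 141, 136, 142, 145, 140, 122] [116, 114, 106, 158, 157, 175, 143, 145, 142, 141, 143, 145, 140, 141, 143, 140, 142, 113, 116, 245, 246, 246]
```

```bash
python3 -m handwheel '0 0.05 -3 0 0 0 0.5;0 0.05 -5 0 0 0 0.5;0 0.05 -6.4 0 0 0 0.5;0 0.05 -6.4 0 0 0 0.5;0 0.05 -6.4 0 0 0 0.5;0 0.05 -6.4 0 0 0 0;0 0.05 -6.4 0 0 0 0;0 0.05 -6.4 0 0 0 0' 80;python3 -m handwheel '0 0 0 0 0 0 0;0 0 0 0 0 0 0;0 0 0 0 0 0 0;0 0 0 0 0 0 0;0 0 0 0 0 0 0'
```

```text
time_s: 21.83
position: [0.4895, -0.1641, 0.026]
tool_rot: [[1.0, 0.006, 0.002], [0.006, -1.0, -0.001], [0.002, 0.001, -1.0]]
ft_force: [-0.4, 0.3, 3.4]
grip_width: 0.0097
gripper_force: 79.2
time_s: 22.25
position: [0.4895, -0.1641, 0.0259]
tool_rot: [[1.0, 0.005, 0.002], [0.005, -1.0, -0.001], [0.002, 0.001, -1.0]]
ft_force: [-0.9, -0.8, 6.9]
grip_width: 0.0093
gripper_force: 79.3
```

```bash
python3 -m handwheel '0 0 1 0 0 0 0;0 0 3 0 0 0 0;0 0 6 0 0 0 0;0 0 9 0 0 0 0;0 0 12 0 0 0 0;0 0 12 0 0 0 0;0 0 12 0 0 0 0' 80; python3 - <<'E'
from h import *
t=get_image("top")
o=status.observe();print(o["position"],o["ft_force"],o["grip_width"])
b=t["color"].astype(float); B=b[...,2]-(b[...,0]+b[...,1])/2
# back edge of block: for each column from u=334..392 find top edge subpixel; 
pts=[]
for u in range(340,392):
    if 355<u<368: continue
    v0=181-0.205*(u-330)
    col=B[int(v0)-14:int(v0)+8,u]; th=30
    k=np.argmax(col>th)
    if k>0: pts.append((u,int(v0)-14+k-1+(th-col[k-1])/(col[k]-col[k-1])))
p=np.array(pts); q=np.polyfit(p[:,0],p[:,1],1)
for _ in range(3):
    r=p[:,1]-np.polyval(q,p[:,0]); p=p[abs(r)<1]; q=np.polyfit(p[:,0],p[:,1],1)
print(len(p),q,np.std(p[:,1]-np.polyval(q,p[:,0])))
A,C=[plane(t,u,np.polyval(q,u),.034) for u in(338,392)];d=A-C;print("back edge",A,C,"yaw",np.degrees(np.arctan2(-d[0],d[1])))
# white base-plate front edge & right end: print boundaries not needed; block blue extents along row of back rail
m=(B>30)&(np.indices(B.shape)[0]>150)&(np.indices(B.shape)[0]<205)&(np.indices(B.shape)[1]>325)&(np.indices(B.shape)[1]<400)
vv,uu=np.nonzero(m); W=np.array([plane(t,u,v,.034)[:2] for u,v in zip(uu,vv)])
a=np.arctan2(-d[0],d[1]);X=np.array([np.cos(a),np.sin(a)]);Y=np.array([-np.sin(a),np.cos(a)])
print("Y ext",np.percentile(W@Y,[0,.5,2,98,99.5,100]),"X ext",np.percentile(W@X,[0,1,99,100]))
for P in([.5377,-.2895],[.5357,-.3275],[.5324,-.3956]): print("slot",np.array(P)@X,np.array(P)@Y)
print("a",np.degrees(a))
E
```

```text
time_s: 22.83
position: [0.4891, -0.1636, 0.1462]
tool_rot: [[1.0, 0.005, 0.002], [0.005, -1.0, -0.001], [0.002, 0.001, -1.0]]
ft_force: [0.5, -0.0, -4.9]
grip_width: 0.0095
gripper_force: 78.6
[ 0.48842522 -0.16321493  0.14464461] [-1.00101102  1.49400721 -4.04534766] 0.009264704145389248
26 [-2.04219468e-01  2.44467691e+02] 0.09326976804915454
back edge [ 0.56852964 -0.2854296   0.034     ] [ 0.56079475 -0.47113464  0.034     ] yaw -2.3850766234650256
Y ext [-0.4284554  -0.42801535 -0.42670276 -0.24455862 -0.24292931 -0.24231576] X ext [0.53429731 0.53499481 0.57995552 0.58015022]
slot 0.5492818559461472 -0.26687259643574485
slot 0.5488649744512482 -0.30492290799582555
slot 0.5484018432457803 -0.37310124406738515
a -2.3850766234650256
```

```bash
python3 -m handwheel '0.7 -10 0 0 0 44 0;0.7 -10 0 0 0 44 0;0.7 -10 0 0 0 44 0;0.7 -10 0 0 0 44 0;0.7 -10 0 0 0 44 0;0.7 -10 0 0 0 44 0;0.7 -10 0 0 0 44 0;0.7 -10 0 0 0 44 0' 80;python3 -m handwheel '0.7 -9.6 0 0 0 43.3 0;0.7 -9.6 0 0 0 43.3 0;0.7 -9.6 0 0 0 43.3 0;0.7 -9.6 0 0 0 43.3 0;0.7 -9.6 0 0 0 43.3 0;0.7 -9.6 0 0 0 43.3 0;0.7 -9.6 0 0 0 43.3 0;0.7 -9.6 0 0 0 43.3 0';python3 -m handwheel '0 0 -2 0 0 0 0;0 0 -5 0 0 0 0;0 0 -7 0 0 0 0;0 0 -7 0 0 0 0;0 0 -7 0 0 0 0'; python3 - <<'E'
from h import *
s=get_image("side");t=get_image("top")
o=status.observe();print(o["position"],o["ft_force"])
a=cv2.resize(s["color"][190:300,290:410,::-1],None,fx=5,fy=5,interpolation=cv2.INTER_CUBIC)
b=cv2.resize(t["color"][150:230,330:400,::-1],None,fx=5,fy=5,interpolation=cv2.INTER_CUBIC)[:,150:350]
b=cv2.copyMakeBorder(b,0,550-b.shape[0],0,0,0)
cv2.imwrite("pics/c8.png",np.hstack([a,b]))
E
```

```text
time_s: 23.55
position: [0.4954, -0.2631, 0.1434]
tool_rot: [[0.717, 0.697, -0.002], [0.697, -0.717, 0.002], [-0.0, -0.003, -1.0]]
ft_force: [-0.2, 0.4, -3.8]
grip_width: 0.0095
gripper_force: 79.0
time_s: 24.22
position: [0.5028, -0.3593, 0.1442]
tool_rot: [[0.048, 0.999, -0.001], [0.999, -0.048, 0.001], [0.001, -0.001, -1.0]]
ft_force: [-0.7, 0.1, -3.2]
grip_width: 0.0093
gripper_force: 79.3
time_s: 24.63
position: [0.5028, -0.3593, 0.0744]
tool_rot: [[0.046, 0.999, -0.001], [0.999, -0.046, 0.001], [0.001, -0.001, -1.0]]
ft_force: [0.5, -1.1, -1.7]
grip_width: 0.0095
gripper_force: 79.3
[ 0.50358797 -0.36015931  0.0764188 ] [-0.25725434  0.31960307 -3.69276874]
```

```bash
python3 -m handwheel '0 0 -1.5 0 0 0 0;0 0 -2.5 0 0 0 0;0 0 -3 0 0 0 0;0 0 -3.4 0 0 0 0;0 0 -3.6 0 0 0 0;0 0 -3.6 0 0 0 0';python3 -m handwheel '0 0 0 0 0 0 0;0 0 0 0 0 0 0'
```

```text
time_s: 25.23
position: [0.503, -0.3596, 0.0388]
tool_rot: [[0.043, 0.999, -0.0], [0.999, -0.043, 0.0], [0.0, -0.0, -1.0]]
ft_force: [-1.6, 1.1, -3.1]
grip_width: 0.0093
gripper_force: 79.2
time_s: 25.4
position: [0.5032, -0.3598, 0.0393]
tool_rot: [[0.042, 0.999, 0.001], [0.999, -0.042, -0.001], [-0.001, 0.001, -1.0]]
ft_force: [-0.0, -0.3, -3.9]
grip_width: 0.0097
gripper_force: 79.2
```

```bash
python3 -m handwheel '0.4 -0.02 0 0 0 0 0;0.8 -0.03 0 0 0 0 0;0.8 -0.03 0 0 0 0 0';python3 -m handwheel '0.1 0 0 0 0 0 0;0.1 0 0 0 0 0 0;0.2 -0.01 0 0 0 0 0;0.2 -0.01 0 0 0 0 0'
```

```text
time_s: 25.65
position: [0.5119, -0.36, 0.0391]
tool_rot: [[0.042, 0.999, 0.001], [0.999, -0.042, -0.001], [-0.001, 0.001, -1.0]]
ft_force: [-0.2, 0.7, -3.9]
grip_width: 0.0095
gripper_force: 79.3
time_s: 25.98
position: [0.513, -0.36, 0.0388]
tool_rot: [[0.042, 0.999, 0.0], [0.999, -0.042, -0.0], [-0.0, 0.0, -1.0]]
ft_force: [0.3, 0.1, -3.4]
grip_width: 0.0095
gripper_force: 79.3
```

```bash
python3 -m handwheel '0.1 0 0 0 0 0 0;0.1 0 0 0 0 0 0;0.2 -0.01 0 0 0 0 0;0.2 -0.01 0 0 0 0 0'; python3 -m handwheel '0.1 0 0 0 0 0 0;0.1 0 0 0 0 0 0;0.1 0 0 0 0 0 0'
```

```text
time_s: 26.32
position: [0.5151, -0.3601, 0.0388]
tool_rot: [[0.042, 0.999, 0.0], [0.999, -0.042, -0.0], [-0.0, 0.0, -1.0]]
ft_force: [-0.5, -0.5, -4.0]
grip_width: 0.009
gripper_force: 79.3
time_s: 26.57
position: [0.516, -0.3601, 0.0388]
tool_rot: [[0.042, 0.999, 0.0], [0.999, -0.042, -0.0], [-0.0, 0.0, -1.0]]
ft_force: [-0.1, 0.4, -4.0]
grip_width: 0.0098
gripper_force: 79.3
```

```bash
python3 -m handwheel '0.1 0 0 0 0 0 0;0.1 0 0 0 0 0 0;0.1 0 0 0 0 0 0'; python3 -m handwheel '0.1 0 0 0 0 0 0;0.1 0 0 0 0 0 0;0.1 0 0 0 0 0 0'; python3 -m handwheel '0.1 0 0 0 0 0 0;0.1 0 0 0 0 0 0;0.1 0 0 0 0 0 0'
```

```text
time_s: 26.82
position: [0.5169, -0.3601, 0.0388]
tool_rot: [[0.042, 0.999, -0.0], [0.999, -0.042, 0.0], [0.0, -0.0, -1.0]]
ft_force: [-0.9, 0.5, -2.9]
grip_width: 0.0092
gripper_force: 79.3
time_s: 27.07
position: [0.5173, -0.36, 0.0388]
tool_rot: [[0.042, 0.999, -0.001], [0.999, -0.042, 0.001], [0.0, -0.001, -1.0]]
ft_force: [-4.9, -0.3, -0.7]
grip_width: 0.0094
gripper_force: 79.6
time_s: 27.32
position: [0.5174, -0.36, 0.0388]
tool_rot: [[0.042, 0.999, -0.004], [0.999, -0.042, 0.001], [0.001, -0.004, -1.0]]
ft_force: [-9.6, 0.9, 1.1]
grip_width: 0.0096
gripper_force: 80.0
```

```bash
python3 -m handwheel '0 0 -0.1 0 0 0 0;0 0 -0.1 0 0 0 0;0 0 -0.15 0 0 0 0;0 0 -0.15 0 0 0 0;0 0 -0.15 0 0 0 0'; python3 - <<'E'
from h import *
o=status.observe();print(o["wrist_torque"],o["ft_force"],o["position"])
E
```

```text
time_s: 27.73
position: [0.5174, -0.3601, 0.038]
tool_rot: [[0.042, 0.999, -0.003], [0.999, -0.042, 0.0], [0.0, -0.003, -1.0]]
ft_force: [-11.2, -0.1, 5.9]
grip_width: 0.0094
gripper_force: 80.6
[ 0.18829     2.05007264 -0.16662525] [-11.19967998  -0.09898598   5.85706357] [ 0.51742932 -0.36014864  0.03795865]
```

```bash
python3 -m handwheel '-0.1 0 0.05 0 0 0 0;-0.1 0 0.05 0 0 0 0;-0.1 0 0.05 0 0 0 0.3;-0.1 0 0.05 0 0 0 0.3;-0.1 0 0.05 0 0 0 0.3;-0.1 0 0.05 0 0 0 0.3;-0.1 0 2 0 0 0 0.3;-0.1 0 5 0 0 0 0.3';python3 -m handwheel '0 0 4 0 0 0 0.3;0 0 8 0 0 0 0.3;0 0 10 0 0 0 0.3;-8 8 12 0 0 0 0.3;-16 16 12 0 0 0 0.3;-16 16 12 0 0 0 0;-16 16 12 0 0 0 0;-16 16 12 0 0 0 0'; python3 - <<'E'
from h import *
s=get_image("side");t=get_image("top");print(status.observe()["position"])
a=cv2.resize(s["color"][200:300,300:400,::-1],None,fx=4.5,fy=4.5,interpolation=cv2.INTER_CUBIC)
b=cv2.resize(t["color"][160:220,330:405,::-1],None,fx=4.5,fy=4.5,interpolation=cv2.INTER_CUBIC)
b=cv2.copyMakeBorder(b,0,450-b.shape[0],0,0,0)
cv2.imwrite("pics/c9.png",np.hstack([a,b]))
E
```

```text
time_s: 28.4
position: [0.5172, -0.3591, 0.0854]
tool_rot: [[0.042, 0.999, -0.004], [0.999, -0.042, 0.004], [0.004, -0.004, -1.0]]
ft_force: [0.9, -0.3, 0.5]
grip_width: 0.0259
gripper_force: 0.0
time_s: 29.07
position: [0.3701, -0.212, 0.2062]
tool_rot: [[0.042, 0.999, 0.001], [0.999, -0.042, -0.001], [-0.0, 0.001, -1.0]]
ft_force: [0.0, -0.9, 0.8]
grip_width: 0.0002
gripper_force: 0.0
[ 0.36803679 -0.2092397   0.20643089]
```

View pics/c9.png

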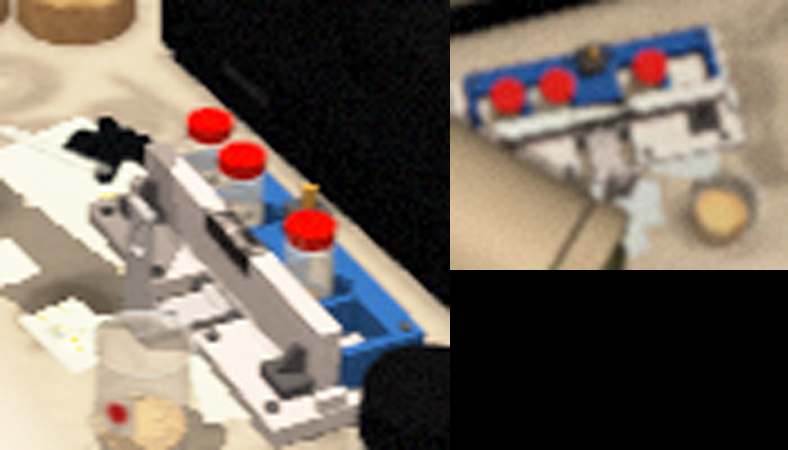

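```bash
python3 -m handwheel '6 -14.7 -8.5 0 0 0 0;6 -14.7 -8.5 0 0 0 0;6 -14.7 -8.5 0 0 0 0;6 -14.7 -8.5 0 0 0 0;6 -14.7 -8.5 0 0 0 0;6 -14.7 -8.5 0 0 0 0;6 -14.7 -8.5 0 0 0 0'; python3 - <<'E'
from h import *
s=get_image("side");t=get_image("top");print(status.observe()["position"])
np.save("side_base.npy",s["color"])
a=np.radians(-2.4);X=np.array([np.cos(a),np.sin(a),0]);Y=np.array([-np.sin(a),np.cos(a),0]);O=np.array([.5232,-.3601,0])
p,r=ray(s,330.9,245.8); k=((O-p)@Y)/(r@Y); Q=p+k*r-O; print("tip carrier x,z",Q@X,Q[2])
for d in(t,s):
  for c,b in reds(d,8):
    P=plane(d,*c,0.066)-O
    if -.05<P@X<.06 : print(c,b,P@X,P@Y)
for x,z in[(-95,48),(-62,63),(-38,71),(-12,68),(0,63),(11,56)]: print(x,z,(O+X*x/1e3+[0,0,z/1e3]).round(4))
E
```

```text
time_s: 29.75
position: [0.4314, -0.3603, 0.1209]
tool_rot: [[0.043, 0.999, -0.0], [0.999, -0.043, 0.001], [0.001, -0.0, -1.0]]
ft_force: [-0.3, -0.1, 0.5]
grip_width: -0.0001
gripper_force: 0.0
[ 0.43142074 -0.35958385  0.12208042]
tip carrier x,z -0.06291648212299945 0.07555000551881341
[342.3 181.1] [339 178   8   7  44] 0.010814647959786719 0.0705814808034887
[170.  214.4] [167 212   7   6  31] 0.017249370750284754 0.6277298960263661
[266.7 136.2] [264 135   6   3  12] 0.04075158386853173 0.7187198475558542
[350.  231.3] [342 224  17  16 145] 0.011103515742968043 0.048407536686949464
[368.4 250.6] [363 246  12  10  89] 0.010334492457084794 -0.03810113368656031
-95 48 [ 0.4283 -0.3561  0.048 ]
-62 63 [ 0.4613 -0.3575  0.063 ]
-38 71 [ 0.4852 -0.3585  0.071 ]
-12 68 [ 0.5112 -0.3596  0.068 ]
0 63 [ 0.5232 -0.3601  0.063 ]
11 56 [ 0.5342 -0.3606  0.056 ]
```

```bash
python3 -m handwheel '-0.3 0.3 0 0 0 0 0;-0.3 0.3 -3 0 0 0 0;-0.3 0.3 -6 0 0 0 0;-0.3 0.3 -7.4 0 0 0 0;-0.3 0.3 -7.4 0 0 0 0;-0.3 0.3 -7.4 0 0 0 0'; python3 -m handwheel '0 0 0 0 0 0 0;0 0 0 0 0 0 0'
```

```text
time_s: 30.35
position: [0.4284, -0.3569, 0.0479]
tool_rot: [[0.042, 0.999, 0.0], [0.999, -0.042, -0.0], [-0.0, 0.0, -1.0]]
ft_force: [0.3, -0.2, 1.3]
grip_width: -0.0001
gripper_force: 0.0
time_s: 30.52
position: [0.4289, -0.3579, 0.0487]
tool_rot: [[0.042, 0.999, 0.002], [0.999, -0.042, -0.002], [-0.002, 0.002, -1.0]]
ft_force: [0.2, 0.2, 0.3]
grip_width: 0.0002
gripper_force: 0.0
```

```bash
python3 -m handwheel '1.2 0 0.3 0 0 0 0;2.2 0 0.9 0 0 0 0;3.3 0 1.5 0 0 0 0;4.5 -0.1 2 0 0 0 0;5.7 -0.1 2.3 0 0 0 0;5.7 -0.1 2.3 0 0 0 0'; python3 -m handwheel '1.3 -0.05 -0.05 0 0 0 0;2.6 -0.1 -0.3 0 0 0 0;3.8 -0.15 -0.8 0 0 0 0;3.8 -0.15 -0.8 0 0 0 0;3.8 -0.15 -0.8 0 0 0 0'; python3 - <<'E'
from h import *
s=get_image("side");b=np.load("side_base.npy").astype(int)
print(status.observe()["position"],status.observe()["ft_force"])
crop(s,"x",310,190,100,100,8)
d=abs(s["color"].astype(int)-b).sum(2)>60
print("leaf region still grey?",s["color"][246:262:3,330].tolist(), d[244:262,326:336].mean())
for c,bb in reds(s,8):
    if 330<c[0]<380 and c[1]>200: print(c,bb)
E
```

```text
time_s: 31.02
position: [0.4872, -0.3589, 0.0719]
tool_rot: [[0.041, 0.999, 0.003], [0.999, -0.041, -0.003], [-0.003, 0.003, -1.0]]
ft_force: [-0.1, -1.1, -0.3]
grip_width: 0.0002
gripper_force: 0.0
time_s: 31.43
position: [0.5272, -0.3608, 0.0665]
tool_rot: [[0.041, 0.999, 0.011], [0.999, -0.041, -0.006], [-0.005, 0.011, -1.0]]
ft_force: [8.6, 5.2, 19.3]
grip_width: -0.0
gripper_force: 9.6
[ 0.5270138  -0.36077595  0.06659166] [ 9.93914433  5.03819431 18.74752161]
leaf region still grey? [[72, 68, 66], [52, 51, 49], [153, 139, 128], [149, 135, 125], [148, 135, 125], [212, 204, 178]] 0.4444444444444444
[343.9 229.2] [342 226   6   6  20]
[349.6 235. ] [349 232   2   7  12]
[368.6 250.6] [363 246  12  10  89]
```

```bash
python3 -m handwheel '-0.3 0 1 0 0 0 0;-1 0 3 0 0 0 0;-5 0.3 6 0 0 0 0;-9 0.5 6 0 0 0 0;-12 0.8 6 0 0 0 0;-12 0.8 6 0 0 0 0;-12 0.8 6 0 0 0 0'; python3 - <<'E'
from h import *
s=get_image("side");t=get_image("top");b=np.load("side_base.npy").astype(int)
d=(abs(s["color"].astype(int)-b).sum(2)>70).astype(np.uint8); d[:, :305]=0; d[:215]=0; d[290:]=0; d[:,400:]=0
n,l,st,c=cv2.connectedComponentsWithStats(d)
print([(st[i].tolist(),c[i].round(1).tolist()) for i in range(1,n) if st[i][4]>5])
for c,bb in reds(s,8):
    if 330<c[0]<380 and c[1]>200: print(c,bb)
for c,bb in reds(t,8):
    if 330<c[0]<380 : print(c,bb)
a=np.radians(-2.4);X=np.array([np.cos(a),np.sin(a),0]);Y=np.array([-np.sin(a),np.cos(a),0]);O=np.array([.5232,-.3601,0])
for th in(0,.26,.6,1,1.57):
    x=-16+68*np.cos(th)-48*np.sin(th);z=6+68*np.sin(th)+48*np.cos(th)
    print(th,proj(s,O+X*x/1e3+[0,0,z/1e3]).round(1),proj(t,O+X*x/1e3+[0,0,z/1e3]).round(1))
print(status.observe()["ft_force"])
np.save("s2.npy",s["color"])
E
```

```text
time_s: 32.07
position: [0.4017, -0.352, 0.123]
tool_rot: [[0.044, 0.999, 0.0], [0.999, -0.044, -0.001], [-0.001, 0.0, -1.0]]
ft_force: [1.7, -0.2, -0.5]
grip_width: 0.0005
gripper_force: 0.0
[([305, 215, 28, 21, 370], [317.6, 224.4]), ([320, 235, 53, 38, 512], [343.5, 251.7]), ([305, 245, 11, 8, 32], [308.7, 248.3]), ([357, 250, 6, 3, 12], [359.7, 250.8]), ([374, 255, 13, 17, 65], [381.1, 263.9]), ([349, 258, 2, 5, 6], [349.8, 260.3]), ([388, 267, 10, 9, 27], [393.5, 271.4]), ([369, 268, 7, 9, 36], [371.2, 271.8]), ([330, 274, 7, 3, 10], [333.2, 275.1]), ([376, 274, 7, 5, 22], [379.0, 276.0]), ([305, 276, 17, 14, 123], [311.0, 284.5]), ([370, 286, 11, 4, 27], [375.1, 287.3]), ([330, 288, 8, 2, 11], [333.4, 288.7])]
[350.  231.3] [342 224  17  16 145]
[368.5 250.5] [363 246  12  10  88]
[353.2 179. ] [350 176   7   7  41]
[342.3 181.1] [339 178   7   7  42]
0 [375.4 242.1] [360.2 166.2]
0.26 [370.3 237.7] [361.7 168.8]
0.6 [361.3 234.8] [364.  174.4]
1 [348.6 236.2] [366.5 183.5]
1.57 [330.5 246.5] [369.3 198. ]
[ 0.58176958 -0.03184463  0.46176616]
```

```bash
python3 - <<'E'
from h import *
s=get_image("side")["color"];b=np.load("side_base.npy")
for n,im in(("base",b),("now",s)):
    g=im.astype(int); print(n)
    for u in(336,344,364,368,372,376,380):
        print(u,[int(g[v,u].sum()//3) for v in range(236,290,2)])
g=s.astype(int); print("right shadow region base/now", b[258:270:3,381].tolist(), s[258:270:3,381].tolist())
E
```

```text
base
336 [208, 147, 143, 140, 139, 118, 70, 204, 140, 137, 138, 137, 93, 144, 131, 101, 155, 215, 183, 138, 164, 170, 170, 174, 172, 174, 174]
344 [147, 166, 219, 177, 174, 120, 122, 119, 118, 118, 120, 141, 157, 65, 94, 154, 156, 152, 79, 154, 150, 119, 245, 245, 243, 244, 217]
364 [44, 174, 197, 182, 102, 63, 70, 71, 73, 134, 143, 147, 148, 175, 176, 165, 119, 119, 121, 121, 104, 63, 57, 57, 70, 69, 91]
368 [0, 4, 122, 95, 94, 71, 70, 68, 72, 62, 188, 158, 160, 159, 147, 174, 177, 176, 122, 124, 119, 101, 107, 100, 69, 54, 162]
372 [15, 6, 0, 11, 99, 69, 67, 69, 72, 55, 179, 156, 168, 162, 141, 82, 87, 181, 174, 158, 144, 147, 141, 146, 137, 146, 177]
376 [3, 8, 9, 9, 1, 12, 150, 178, 204, 197, 82, 82, 81, 77, 52, 84, 68, 66, 63, 111, 166, 75, 64, 60, 61, 145, 148]
380 [6, 3, 0, 8, 1, 3, 8, 10, 178, 187, 205, 200, 83, 84, 85, 79, 60, 58, 55, 68, 85, 67, 65, 57, 40, 84, 63]
now
336 [224, 148, 145, 143, 142, 124, 76, 238, 244, 170, 168, 172, 112, 167, 139, 103, 126, 205, 170, 164, 169, 170, 170, 179, 176, 179, 163]
344 [149, 167, 247, 246, 173, 116, 154, 154, 160, 147, 101, 98, 115, 76, 82, 89, 123, 79, 107, 154, 149, 117, 245, 245, 245, 243, 218]
364 [225, 175, 198, 152, 107, 82, 68, 70, 74, 132, 140, 148, 147, 175, 173, 163, 119, 122, 120, 120, 104, 66, 58, 57, 70, 67, 92]
368 [171, 221, 235, 100, 91, 66, 67, 73, 70, 60, 184, 160, 162, 158, 143, 173, 175, 175, 130, 123, 121, 100, 104, 100, 66, 57, 165]
372 [6, 7, 98, 9, 100, 92, 67, 68, 63, 56, 178, 155, 166, 163, 143, 83, 90, 246, 244, 177, 144, 146, 140, 144, 138, 180, 227]
376 [8, 10, 2, 9, 9, 2, 149, 178, 204, 197, 130, 107, 81, 76, 54, 84, 67, 64, 65, 112, 166, 109, 61, 62, 60, 217, 162]
380 [3, 3, 4, 10, 0, 10, 3, 3, 180, 188, 204, 198, 119, 84, 112, 122, 64, 69, 66, 95, 131, 70, 69, 58, 47, 84, 96]
right shadow region base/now [[234, 217, 183], [43, 82, 134], [39, 79, 129], [41, 81, 129]] [[233, 214, 182], [41, 91, 152], [60, 124, 202], [62, 122, 196]]
```

```bash
python3 -m handwheel '8 -0.5 0 0 0 0 0;13.2 -0.85 0 0 0 0 0;13.2 -0.85 0 0 0 0 0;13.2 -0.85 0 0 0 0 0;13.2 -0.85 -2 0 0 0 0;13.2 -0.85 -4 0 0 0 0;13.2 -0.85 -4.5 0 0 0 0;13.2 -0.85 -4.5 0 0 0 0'; python3 -m handwheel '0 0 -0.3 0 0 0 0;0 0 -0.3 0 0 0 0;0 0 -0.3 0 0 0 0'; python3 -m handwheel '0 0 -0.3 0 0 0 0;0 0 -0.3 0 0 0 0;0 0 -0.3 0 0 0 0';python3 -m handwheel '0 0 -0.3 0 0 0 0;0 0 -0.3 0 0 0 0;0 0 -0.3 0 0 0 0'
```

```text
time_s: 32.88
position: [0.5352, -0.3597, 0.0752]
tool_rot: [[0.042, 0.999, -0.003], [0.999, -0.042, 0.003], [0.002, -0.003, -1.0]]
ft_force: [-0.0, 0.8, 0.5]
grip_width: -0.0002
gripper_force: 0.0
time_s: 33.13
position: [0.5356, -0.3609, 0.075]
tool_rot: [[0.042, 0.999, 0.001], [0.999, -0.042, -0.001], [-0.001, 0.001, -1.0]]
ft_force: [-0.3, -0.2, 0.0]
grip_width: -0.0001
gripper_force: 0.0
time_s: 33.38
position: [0.5353, -0.3606, 0.0712]
tool_rot: [[0.042, 0.999, 0.0], [0.999, -0.042, -0.0], [-0.0, 0.0, -1.0]]
ft_force: [0.1, 0.5, -0.3]
grip_width: 0.0001
gripper_force: 0.0
time_s: 33.63
position: [0.5359, -0.3609, 0.0687]
tool_rot: [[0.042, 0.999, 0.002], [0.999, -0.042, -0.001], [-0.001, 0.002, -1.0]]
ft_force: [1.4, 0.0, 4.0]
grip_width: 0.0
gripper_force: 1.6
```

```bash
python3 -m handwheel '-0.1 0 -0.2 0 0 0 0;-0.1 0 -0.2 0 0 0 0;-0.1 0 -0.2 0 0 0 0';python3 -m handwheel '0 0 -0.2 0 0 0 0;0 0 -0.2 0 0 0 0;0 0 -0.2 0 0 0 0'; python3 - <<'E'
from h import *
o=status.observe();print(o["ft_force"],o["wrist_torque"],o["position"])
s=get_image("side")["color"].astype(int)
for v in range(230,256): print(v,[int(x) for x in s[v,360:384].sum(1)//3])
E
```

```text
time_s: 33.88
position: [0.5351, -0.361, 0.0669]
tool_rot: [[0.042, 0.999, 0.002], [0.999, -0.042, -0.002], [-0.002, 0.002, -1.0]]
ft_force: [2.2, -0.1, 5.4]
grip_width: -0.0001
gripper_force: 2.2
time_s: 34.13
position: [0.5354, -0.3612, 0.0653]
tool_rot: [[0.042, 0.999, 0.003], [0.999, -0.042, -0.002], [-0.002, 0.003, -1.0]]
ft_force: [3.1, -1.3, 5.9]
grip_width: 0.0
gripper_force: 2.8
[ 3.1129697  -1.28914161  5.86828198] [-0.07496437 -0.52377781 -0.00588165] [ 0.53540988 -0.36116806  0.06525918]
230 [33, 33, 31, 40, 59, 68, 52, 34, 17, 8, 11, 3, 0, 0, 10, 3, 10, 7, 3, 5, 10, 9, 10, 5]
231 [34, 44, 61, 49, 84, 113, 90, 62, 46, 3, 9, 9, 17, 8, 9, 9, 3, 11, 7, 3, 6, 4, 8, 12]
232 [65, 102, 115, 84, 75, 107, 87, 59, 46, 3, 2, 0, 7, 2, 12, 9, 5, 0, 2, 9, 8, 9, 6, 3]
233 [82, 111, 107, 71, 89, 119, 86, 58, 46, 6, 4, 0, 8, 9, 4, 8, 9, 2, 5, 7, 0, 11, 11, 9]
234 [84, 115, 105, 69, 91, 120, 83, 56, 49, 2, 2, 0, 0, 3, 3, 4, 5, 2, 2, 5, 0, 10, 9, 5]
235 [83, 113, 106, 68, 90, 104, 72, 18, 1, 15, 2, 0, 7, 4, 11, 4, 5, 6, 7, 0, 4, 3, 1, 6]
236 [84, 114, 105, 70, 90, 108, 72, 64, 109, 85, 11, 
[... 1278 characters left out ...]
 58, 62, 65, 62, 66, 59, 78, 88, 105, 116, 83, 11, 6, 9, 6, 6]
250 [66, 63, 58, 52, 60, 57, 64, 65, 62, 72, 55, 55, 63, 64, 76, 87, 93, 102, 115, 81, 3, 1, 5, 7]
251 [65, 66, 60, 56, 53, 65, 67, 60, 59, 59, 62, 59, 62, 63, 90, 100, 102, 95, 102, 112, 80, 12, 1, 2]
252 [64, 62, 56, 72, 74, 70, 57, 64, 70, 58, 60, 64, 64, 57, 87, 106, 108, 104, 97, 109, 119, 83, 0, 5]
253 [61, 57, 71, 96, 86, 55, 75, 73, 57, 52, 55, 57, 61, 59, 85, 108, 111, 108, 104, 96, 105, 112, 77, 10]
254 [56, 57, 66, 129, 129, 73, 75, 78, 62, 54, 60, 64, 61, 94, 98, 88, 106, 112, 106, 103, 97, 107, 112, 76]
255 [53, 57, 71, 117, 157, 154, 121, 90, 81, 53, 85, 108, 109, 126, 115, 77, 89, 105, 110, 122, 165, 185, 180, 145]
```

```bash
python3 -m handwheel '-0.1 0 -0.2 0 0 0 0;-0.1 0 -0.2 0 0 0 0;-0.1 0 -0.2 0 0 0 0';python3 -m handwheel '0 0 -0.2 0 0 0 0;0 0 -0.2 0 0 0 0;0 0 -0.2 0 0 0 0';python3 -m handwheel '0 0 -0.2 0 0 0 0;0 0 -0.2 0 0 0 0;0 0 -0.2 0 0 0 0'
```

```text
time_s: 34.43
position: [0.5351, -0.3616, 0.0639]
tool_rot: [[0.042, 0.999, 0.005], [0.999, -0.042, -0.004], [-0.004, 0.005, -1.0]]
ft_force: [5.1, -0.4, 8.7]
grip_width: 0.0002
gripper_force: 4.2
time_s: 34.68
position: [0.536, -0.3617, 0.0628]
tool_rot: [[0.042, 0.999, 0.008], [0.999, -0.042, -0.005], [-0.005, 0.008, -1.0]]
ft_force: [7.5, 1.5, 12.7]
grip_width: -0.0001
gripper_force: 6.0
time_s: 34.93
position: [0.537, -0.3619, 0.0617]
tool_rot: [[0.042, 0.999, 0.01], [0.999, -0.042, -0.006], [-0.006, 0.011, -1.0]]
ft_force: [10.1, 1.8, 16.4]
grip_width: -0.0
gripper_force: 8.0
```

```bash
python3 -m handwheel '0 0 1.5 0 0 0 0;0 0 1.5 0 0 0 0;-1.2 0.05 1.5 0 0 0 0;-1.2 0.05 1.5 0 0 0 0;-1.2 0.05 1.5 0 0 0 0;-1.2 0.05 1.5 0 0 0 0'
```

```text
time_s: 35.43
position: [0.5214, -0.36, 0.0724]
tool_rot: [[0.043, 0.999, -0.001], [0.999, -0.043, 0.001], [0.001, -0.001, -1.0]]
ft_force: [-0.6, 0.8, 0.8]
grip_width: -0.0001
gripper_force: 0.0
```

```bash
python3 -m handwheel '0 0 -0.7 0 0 0 0;0 0 -1.05 0 0 0 0;0 0 -1.05 0 0 0 0;0.2 0 -1.2 0 0 0 0;0.4 0 -1.35 0 0 0 0;0.6 0 -1.5 0 0 0 0;0.8 0 -1.65 0 0 0 0;0.8 0 -1.65 0 0 0 0'
```

```text
time_s: 36.1
position: [0.5303, -0.3603, 0.0569]
tool_rot: [[0.042, 0.999, 0.002], [0.999, -0.042, -0.001], [-0.001, 0.002, -1.0]]
ft_force: [1.0, 0.2, 2.8]
grip_width: -0.0001
gripper_force: 1.3
```

```bash
python3 -m handwheel '0.1 0 -0.1 0 0 0 0;0.15 0 -0.15 0 0 0 0;0.15 0 -0.2 0 0 0 0;0.15 0 -0.2 0 0 0 0;0.15 0 -0.2 0 0 0 0';python3 -m handwheel '0 0 -0.1 0 0 0 0;0 0 -0.2 0 0 0 0;0 0 -0.3 0 0 0 0;0 0 -0.3 0 0 0 0'
```

```text
time_s: 36.52
position: [0.5319, -0.3604, 0.056]
tool_rot: [[0.042, 0.999, 0.003], [0.999, -0.042, -0.002], [-0.002, 0.003, -1.0]]
ft_force: [2.9, 1.7, 9.4]
grip_width: -0.0001
gripper_force: 4.8
time_s: 36.85
position: [0.5321, -0.3605, 0.0557]
tool_rot: [[0.042, 0.999, 0.004], [0.999, -0.042, -0.004], [-0.003, 0.005, -1.0]]
ft_force: [-2.7, 6.5, 28.2]
grip_width: 0.0001
gripper_force: 14.0
```

```bash
python3 -m handwheel '0 0 0.3 0 0 0 0;0 0 1 0 0 0 0;0 0 4 0 0 0 0;0 0 8 0 0 0 0;0 0 12 0 0 0 0;-8 8 14 0 0 0 0;-14 14 14 0 0 0 0;-14 14 14 0 0 0 0';python3 -m handwheel '-5 10 0 0 0 0 0;-5 10 0 0 0 0 0;-5 10 0 0 0 0 0;-5 10 0 0 0 0 0;-5 10 0 0 0 0 0'; python3 - <<'E'
from h import *
s=get_image("side");t=get_image("top");im=s["color"].astype(int)
for d in(t,s):
  for c,b in reds(d,8):
    if 330<c[0]<380 and c[1]>160: print(c,b)
b=np.load("side_base.npy").astype(int)
for u in(336,344,364,368,372): print(u,[int(im[v,u].sum()//3) for v in range(236,290,2)])
print("tip area")
for v in range(232,256): print(v,[int(x) for x in im[v,364:384].sum(1)//3])
a=np.radians(-2.4);X=np.array([np.cos(a),np.sin(a),0]);Y=np.array([-np.sin(a),np.cos(a),0]);O=np.array([.5232,-.3601,0])
for th in(0,.1,.2):
    for y in(-11,0,11):
        x=-16+70*np.cos(th)-48*np.sin(th);z=6+70*np.sin(th)+48*np.cos(th)
        print(th,y,proj(s,O+X*x/1e3+Y*y/1e3+[0,0,z/1e3]).round(1))
E
```

```text
time_s: 37.52
position: [0.4418, -0.2712, 0.1857]
tool_rot: [[0.043, 0.999, -0.0], [0.999, -0.043, -0.0], [-0.0, -0.0, -1.0]]
ft_force: [0.8, -0.0, 0.8]
grip_width: 0.0001
gripper_force: 0.0
time_s: 37.93
position: [0.3926, -0.1714, 0.1859]
tool_rot: [[0.041, 0.999, -0.0], [0.999, -0.041, -0.0], [-0.0, -0.0, -1.0]]
ft_force: [0.1, -0.5, 0.3]
grip_width: 0.0002
gripper_force: 0.0
[373.8 174.9] [370 172   8   7  45]
[353.3 179.1] [350 176   7   7  42]
[342.3 181.1] [339 178   7   7  42]
[350.  231.3] [342 224  17  16 145]
[368.5 250.7] [363 247  12   9  86]
336 [225, 147, 145, 142, 142, 127, 75, 239, 173, 222, 242, 241, 167, 204, 140, 102, 195, 235, 209, 205, 208, 211, 212, 211, 199, 202, 190]
344 [146, 167, 247, 245, 242, 142, 146, 143, 143, 142, 143, 212, 172, 90, 127, 124, 172, 168, 182, 230, 206, 142, 244, 245, 244, 243, 235]
364 [42, 173, 197, 194, 229, 229, 142, 85, 89, 132, 139, 157, 185, 244, 244, 236, 142, 146, 143, 146, 130, 84, 60, 56, 104, 78, 89]
368 [10, 7, 126, 101, 96, 176, 86, 86, 88, 58, 200, 157, 162, 158, 165, 244, 244, 244, 142, 148, 144, 118, 123, 123, 99, 53, 241
[... 1641 characters left out ...]
, 84, 130, 166, 177, 173, 179, 128, 0, 5, 8, 6]
251 [80, 86, 86, 87, 89, 88, 83, 89, 85, 85, 146, 188, 195, 182, 174, 176, 125, 4, 1, 8]
252 [89, 81, 74, 85, 88, 89, 87, 86, 78, 58, 137, 193, 205, 198, 190, 185, 179, 124, 8, 8]
253 [91, 55, 81, 79, 63, 62, 61, 60, 66, 54, 141, 199, 209, 204, 197, 188, 178, 173, 124, 8]
254 [132, 81, 83, 80, 58, 63, 60, 59, 55, 99, 136, 163, 199, 208, 204, 197, 189, 179, 175, 122]
255 [158, 161, 123, 93, 83, 58, 82, 109, 114, 135, 146, 132, 166, 196, 208, 205, 197, 188, 180, 176]
0 -11 [378.6 244.3]
0 0 [376.1 241.9]
0 11 [373.7 239.5]
0.1 -11 [376.9 242.3]
0.1 0 [374.4 239.9]
0.1 11 [371.9 237.5]
0.2 -11 [374.9 240.6]
0.2 0 [372.4 238.2]
0.2 11 [369.9 235.8]
```

```bash
python3 -c "
from rig import env
print(env.close_job())"
```

```text
the job is handed in; nothing more can be done
None
```

I put the three vials that were present upright on the floors of slots 1 to 3, set the bar flush and centred on the ledge, closed the hasp fully and handed the job in. Final images and contact forces agree with that, but hand-in returned no verdict.

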